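# Set the rinsed studio pots to dry

### The arm

A 6-joint arm with a two-finger parallel gripper is mounted at the origin on a cart in front of the work surface, level with it; the furniture and walls round the work are solid. World frame = base frame: x ahead of the robot, y to its left, z up, the work surface at z = 0. Lengths are in m, angles in rad, forces in N, time in s.
With the tool pointing down it reaches from about 0.425 to 0.95 m from the base axis. Payload 3.5 kg.
Tool frame: the origin (TCP) lies between the finger pads; the fingertips stand 14 mm ahead of it and the grasp point (between the pads) lies 5 mm behind it; z points along the fingers, y is the direction in which the jaws open and shut (so a half turn about z gives the same grasp; the last joint's range is limited). The gripper opens to 85 mm and grips with 20 to 120 N. Pads are 22 mm wide; open, the fingers measure 114 mm over their backs; the gripper's body (76 mm by 85 mm) begins 54 mm behind the grasp point. The pads swing forward as they close: fully open they stand 13 mm farther back than shut.
Start: joints at [-1.474, 0.286, 1.577, -0, 1.279, -0.15], TCP at [0.165, -0.655, 0.245] pointing down, gripper open.
Joint ranges: [-2.77, 2.77], [-0.9, 2.22], [0.21, 2.48], [-1.53, 4.67], [0.24, 2.81], [-2.84, 2.84]. Speed limits (rad/s): [2.79, 2.79, 3.14, 3.14, 3.14, 3.14].

### API

Orientations are given as a unit quaternion [x, y, z, w].
In Python, from plant import ctrl gives the robot as it stands. The module is installed in compiled form; this text tells all that it offers.
- The arm moves only by the tool servo_tool, never from a script. Its argument "increments" is text: rows parted by semicolons, each of 7 numbers parted by spaces: the turn, a rotation vector about the tool's x, y, z in rad, then the shift along the tool's x, y, z in cm, then the finger opening in cm, from 0 to 8.54. In form: ax ay az dx dy dz claw; .... A call has 1 to 10 rows; each row is the pose to reach, as a shift and turn from the pose commanded when the call began, along the tool's axes at that moment; what a row does not reach only later rows make up. A row lasts 1/12 s, in which the tool goes at most 41.7 mm and 7.16 degrees, less where a joint would pass 70% of its speed; a pose out of reach is approached as far as the arm can. A call with a gripper value outside its range is refused whole. The fingers move at their own pace and stop on an object; "grip_force" is the grip in N (left out, the last holds). Time passes only in rows, so rows that repeat a pose let the fingers close. It gives the time, the measured TCP pose, the force and the opening at its end, in the units of the state.
- ctrl.get_state(): the state, without advancing time (a new reading comes with each control period).
- ctrl.read_camera(name): name is "side" or "top"; returns (picture, depth): 384x512x3 uint8, red, green, blue; 384x512 float32, m along the optical axis (not along the pixel's ray), 0 where there is no reading.
- ctrl.camera_info(name): a dict with "camera_matrix" (3x3 intrinsics, pixels), "world_to_cam" (4x4, takes a point from world to camera coordinates). Camera axes: x right, y down, z forward; pixel columns grow to the right and rows downward; lengths in m; the calibration is good to about 2 mm. A picture is of the moment at which its call begins. camera_info takes no time and is no camera call.
- ctrl.sign_off(): hands the job in, once; it reports no verdict.
The state is a dict: "time": time; "qpos": joint angles; "dq": joint speeds; "joint_efforts": joint torques, N m; "eef_pos": TCP position; "tcp_rot": TCP orientation; "contact_force": force on the tool from outside, world axes, zero at the start; "wrist_torque": the same for the moment, N m; "opening": opening from 0.0 (shut) to 1.0 (fully open).
Only numpy, scipy, OpenCV 4.12 (cv2) and the standard library are available. Lean on these libraries where they do the work, as an engineer would, in place of code of your own. Each camera call takes 0.05 s, during which the arm holds its last target.

### The job

The rinsed pots are to be put up to dry. Put the glass jar upside down on the wooden drying peg, gently and all the way down so that it hangs on the peg's top, and hang the small metal pail by its bail handle on the steel hook. Leave the two loose paint tubes, one with an orange and one with a black band, where they lie.

Things in the scene. Friction and masses are not known exactly. Their poses are not given: they have to be found in the camera images.
- jar: clear, empty glass jar, a near-cylinder 62 to 65 mm in outer diameter (slightly narrower at the neck) and 96 mm long, 0.14 to 0.28 kg; wall about 4 to 7 mm, so the jar is at least 48 mm wide inside from mouth to bottom. It starts lying on a sloping drain rest, mouth end low (axis 25 degrees below level), and can be gripped across its diameter. Origin at the centre of the outside of its bottom; its z axis runs from the bottom to the mouth.
- jar_mouth (a point): centre of the jar's mouth, 96 mm from the origin along the jar's z
- jar_floor (a point): centre of the inside of the jar's bottom, 9 mm from the origin along the jar's z; it comes to lie on the peg's top
- rest: fixed sloping drain rest under the jar: wooden base 130 x 56 x 12 mm with two 10 mm steel rails, 40 mm apart, and a stop bar at the low end. Origin at the centre of its underside; the low end, where the jar's mouth is, points along its x axis. The rails lie under the jar and reach no farther sideways than 25 mm from its axis, so fingers can pass down on both sides of the jar.
- peg_stand: fixed wooden drying peg, 30 mm in diameter, rounded top, upright on a round foot 104 mm in diameter and 18 mm high. Origin at the centre of the foot's underside.
- peg_top (a point): centre of the peg's top, 150 mm above the worktop
- pail: small open metal pail, 90 mm in diameter at the rim, 64 mm high, 0.09 to 0.16 kg, with a stiff fixed bail of 9 mm round bar: two uprights at y = +-50 mm and a level top bar along the pail's y axis at height 130 mm, straight from y = -38 to +38 mm. It starts upright on the worktop. Origin at the centre of its underside, z up.
- bail_mid (a point): middle of the centre line of the bail's top bar, 130 mm above the pail's origin
- hook_stand: fixed stand, round foot 110 mm in diameter with one 8 mm steel rod, up to a height of 300 mm, bent into an open hook that reaches out along the stand's -x direction and turns up at its end. Origin at the centre of the foot's underside, below the post.
- hook_seat (a point): lowest point of the hook's upper surface, where the bail rests: 90 mm out from the post along the stand's -x, 272 mm above the worktop. The hook's tip is 22 mm farther out and rises to 300 mm.
- tape: bystander, stuck to the worktop: black tape roll lying flat, 109 mm in diameter, 50 mm high, origin at the centre of its underside
- tube: loose bystander: white paint tube with an orange band, 157 x 40 x 28 mm, lying flat, long side along its y, origin at the centre of its underside
- tube_black: loose bystander: white paint tube with a black band, 180 x 49 x 34 mm, lying flat, long side along its y, origin at the centre of its underside
There are look-alikes about, which are no part of the job. What is shaped like the peg_stand but purple is not meant.

How it is judged:
At the end, for the whole second after the job is handed in: Jar upside down on the peg, inside of its bottom on the peg's top (6 mm in height, 14 mm sideways), axis within 15 degrees of vertical, at rest. Pail hanging by its bail on the hook: bar middle within 27 mm of the hook's seat, carried by the hook, within 23 degrees of upright, at rest (horizontal distance between jar_floor and peg_top below 0.014 m and z of jar_floor in the frame of peg_top below 0.006 m and angle between jar's own z axis and vertical above 2.88 rad and linear speed of jar below 0.03 m/s and distance between bail_mid and hook_seat below 0.027 m and contact force between pail and hook_stand above 0.3 N and angle between pail's own z axis and vertical below 0.4 rad and linear speed of pail below 0.08 m/s); the robot touches nothing.
It fails at once if the jar is knocked or dropped hard against the peg stand (over 40 N) (contact force between jar and peg_stand above 40 N).
It fails at once if the paint tube with the orange or the black band is moved by more than 30 mm (distance of any of tube, tube_black from where it was at the start of the episode above 0.03 m).
It also fails if it takes over 72 s, if anything falls off the work surface, if the arm or the gripper's body presses on something with over 40 N, if the wrist force passes 120 N, or if a joint passes its speed limit or range.

## Working session

There is one attempt and no reset: what is moved stays moved. The work goes in short steps, Python scripts to look and compute and a tool call to move; the robot and the scene stay as the last step left them, time stands still between calls to the robot, and variables do not carry over. Pictures are saved under pics/ and viewed, and the job is handed in when it is done.

Besides the shell and the picture viewer there is one more tool, called after "Request:" as name(argument=value, ...) on one line, values as JSON. servo_tool: Moves the arm, as the interface text tells. Its arguments: {"type":"object","properties":{"increments":{"type":"string"},"grip_force":{"type":"number"}},"required":["increments"]}

```bash
mkdir -p pics
cat > h.py <<'E'
import numpy as np, cv2
from plant import ctrl
def shot(n,tag):
    im,d=ctrl.read_camera(n); np.savez(f'{tag}_{n}.npz',im=im,d=d)
    cv2.imwrite(f'pics/{tag}_{n}.png',cv2.resize(im[:,:,::-1],(800,600),interpolation=cv2.INTER_CUBIC)); return im,d
def load(n,tag):
    z=np.load(f'{tag}_{n}.npz'); return z['im'],z['d']
def world(n,d):
    c=ctrl.camera_info(n);K=np.array(c['camera_matrix']);T=np.linalg.inv(np.array(c['world_to_cam']))
    v,u=np.mgrid[:d.shape[0],:d.shape[1]]
    P=np.stack([(u-K[0,2])/K[0,0]*d,(v-K[1,2])/K[1,1]*d,d],-1)
    return P@T[:3,:3].T+T[:3,3]
def proj(n,p):
    c=ctrl.camera_info(n);K=np.array(c['camera_matrix']);W=np.array(c['world_to_cam'])
    q=W[:3,:3]@np.array(p)+W[:3,3]; q=K@q; return q[:2]/q[2]
E
python3 - <<'E'
from h import *
print(ctrl.get_state())
for n in('side','top'):
    shot(n,'a'); print(ctrl.camera_info(n))
E
```

```text
{'time': 0.0, 'qpos': array([-1.47401174e+00,  2.87165409e-01,  1.57820192e+00,  1.41390415e-05,
        1.27859911e+00, -1.49984734e-01]), 'dq': array([ 0.00029821,  0.00072991,  0.00011349,  0.0007028 ,  0.00025329,
       -0.00114351]), 'joint_efforts': array([-6.51746286e-04, -4.05982375e+01, -2.92625302e+01, -1.16554825e-04,
        5.89212039e-03, -3.42256314e-06]), 'eef_pos': array([ 0.16486373, -0.65390317,  0.24393382]), 'tcp_rot': array([ 9.92397318e-01,  1.23069717e-01,  3.83327445e-05, -1.18629210e-03]), 'contact_force': array([-0.25853692,  0.15385982, -0.29118743]), 'wrist_torque': array([ 0.01264195, -0.00591583, -0.02073596]), 'opening': 0.9973650247463182}
{'camera_matrix': array([[412.64386172,   0.        , 255.62990255],
       [  0.        , 412.64386172, 197.76388582],
       [  0.        ,   0.        ,   1.        ]]), 'world_to_cam': array([[ 0.99274274, -0.1196479 ,  0.01209282, -0.50190208],
       [-0.0654192 , -0.62168459, -0.78053097,  0.19321824],
       [ 0.10090681,  0.77407535, -0.62500013,  1.50311445],
       [ 0.        ,  0.        ,  0.        ,  1.        ]])}
{'camera_matrix': array([[349.75755656,   0.        , 242.71923451],
       [  0.        , 349.75755656, 192.62708967],
       [  0.        ,   0.        ,   1.        ]]), 'world_to_cam': array([[ 0.00727269, -0.99994431,  0.00764701,  0.0281546 ],
       [-0.98225181, -0.00857692, -0.18737083,  0.55976676],
       [ 0.18742598, -0.0061486 , -0.98225948,  1.19432022],
       [ 0.        ,  0.        ,  0.        ,  1.        ]])}
```

View pics/a_side.png

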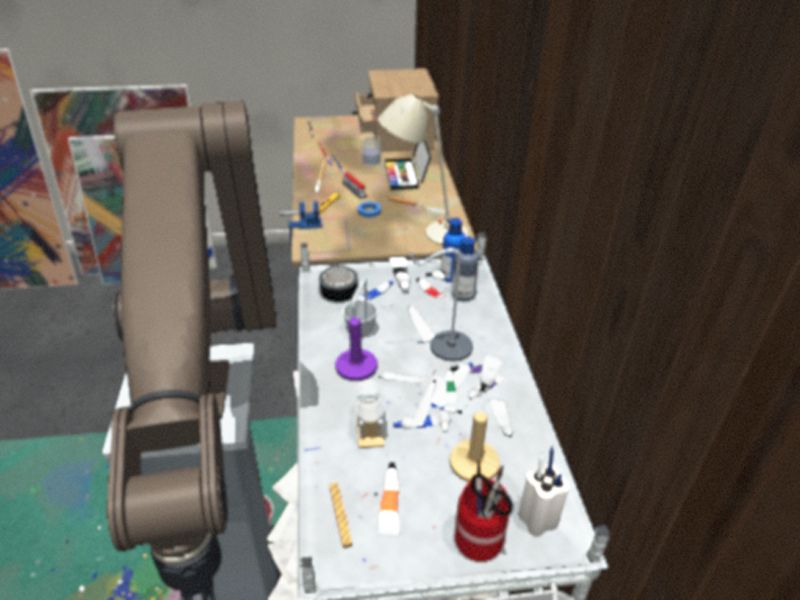

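View pics/a_top.png

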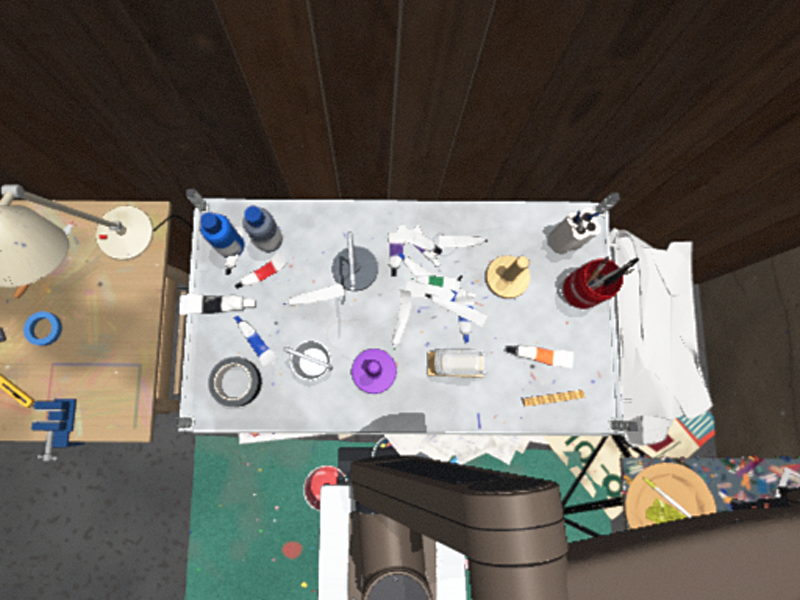

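The top view, scaled to 800x600, shows the jar on its rest at (457,362), the wooden peg at (508,275), the hook stand at (355,268) and the pail at (308,360). There are two peg-shaped candidates. The wooden one at top (508,275) and side (477,445) is the one meant. The one at top (374,370) and side (357,350) is the purple look-alike. I'll enlarge these to confirm, and measure.

Run:
```python
from h import *
im,d=load('top','a'); c=im[130:260,170:390,::-1]; cv2.imwrite('pics/c1.png',cv2.resize(c,(792,468),interpolation=cv2.INTER_CUBIC))
im,d=load('side','a'); c=im[150:345,190:340,::-1]; cv2.imwrite('pics/c2.png',cv2.resize(c,(450,585),interpolation=cv2.INTER_CUBIC))
for n in('top','side'):
    im,d=load(n,'a'); W=world(n,d)
    pts={'top':{'jar':(292,232),'peg':(330,170),'pegfoot':(317,178),'hookfoot':(238,175),'hook':(224,160),'pail':(197,232),'table':(330,205)},'side':{'peg':(306,268),'foot':(295,298),'hook':(300,162),'jar':(237,260)}}[n]
    for k,(u,v) in pts.items(): print(n,k,W[v,u].round(3))
```

```text
top jar [ 0.417 -0.133  0.107]
top peg [ 0.621 -0.258  0.146]
top pegfoot [ 0.623 -0.242  0.019]
top hookfoot [0.635 0.05  0.009]
top hook [0.609 0.089 0.296]
top pail [0.422 0.197 0.005]
top table [ 0.526 -0.292 -0.002]
side peg [ 0.624 -0.283  0.147]
side foot [ 0.598 -0.289  0.014]
side hook [0.72  0.276 0.155]
side jar [ 0.421 -0.181  0.097]
```

View pics/c1.png

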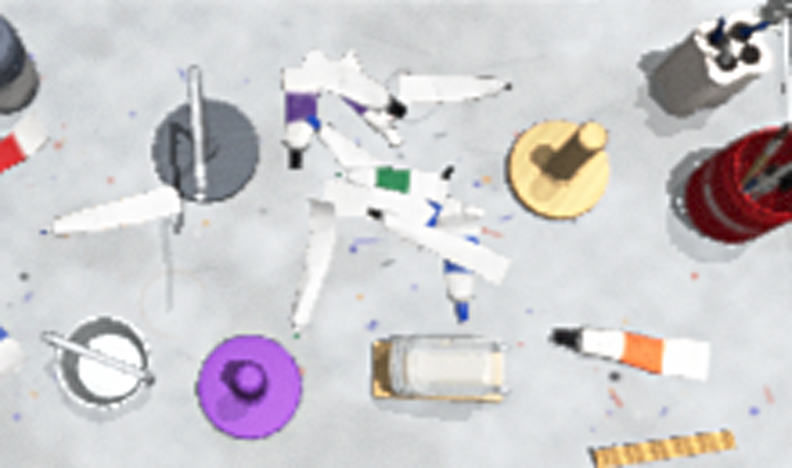

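View pics/c2.png

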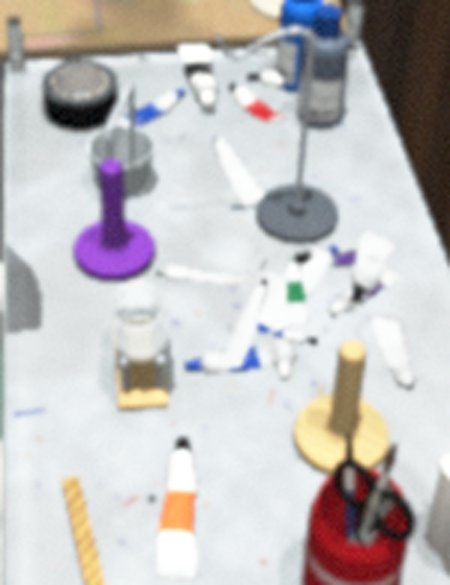

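Run:
```python
from h import *
np.set_printoptions(suppress=True,precision=3)
def circ(P):
    A=np.c_[2*P,np.ones(len(P))];s=np.linalg.lstsq(A,(P**2).sum(1),rcond=None)[0];return s[:2],np.sqrt(s[2]+s[:2]@s[:2])
for n in('top','side'):
    c=ctrl.camera_info(n);T=np.linalg.inv(c['world_to_cam']);print(n,'cam',T[:3,3])
    im,d=load(n,'a'); W=world(n,d).reshape(-1,3); W=W[(d>0).ravel()]
    def box(x0,x1,y0,y1,z0,z1): 
        return W[(W[:,0]>x0)&(W[:,0]<x1)&(W[:,1]>y0)&(W[:,1]<y1)&(W[:,2]>z0)&(W[:,2]<z1)]
    p=box(.55,.7,-.32,-.18,.135,.16); print('peg top',len(p),p.mean(0),p.min(0),p.max(0))
    p=box(.55,.7,-.36,-.14,.01,.025); print('foot',len(p),p.min(0),p.max(0),(p.min(0)+p.max(0))/2)
    p=box(.45,.8,-.1,.25,.06,.4); p=p[np.argsort(p[:,2])]; print('hook',len(p)); print(p[::max(1,len(p)//40)])
    p=box(.52,.75,-.02,.14,.006,.03); print('hfoot',len(p),p.min(0),p.max(0),(p.min(0)+p.max(0))/2)
    p=box(.3,.52,.12,.26,.055,.075); print('rim',len(p),p.min(0),p.max(0),circ(p[:,:2]) if len(p)>5 else '')
    p=box(.3,.52,.1,.3,.115,.145); print('bail',len(p),p[np.argsort(p[:,1])])
```

```text
top cam [0.326 0.04  1.278]
peg top 64 [ 0.629 -0.269  0.148] [ 0.616 -0.286  0.136] [ 0.642 -0.256  0.155]
foot 481 [ 0.577 -0.322  0.011] [ 0.682 -0.148  0.025] [ 0.63  -0.235  0.018]
hook 182
[[ 0.698 -0.08   0.06 ]
 [ 0.572 -0.089  0.061]
 [ 0.698 -0.083  0.061]
 [ 0.69  -0.083  0.061]
 [ 0.463  0.164  0.061]
 [ 0.69  -0.072  0.062]
 [ 0.694 -0.079  0.062]
 [ 0.575 -0.089  0.062]
 [ 0.701 -0.083  0.063]
 [ 0.466  0.177  0.063]
 [ 0.697 -0.086  0.064]
 [ 0.561 -0.099  0.065]
 [ 0.451 -0.098  0.065]
 [ 0.688 -0.086  0.067]
 [ 0.452  0.152  0.067]
 [ 0.649  0.089  0.069]
 [ 0.645  0.091  0.11 ]
 [ 0.646  0.09   0.156]
 [ 0.646  0.09   0.216]
 [ 0.648  0.089  0.249]
 [ 0.57   0.084  0.271]
 [ 0.567  0.09   0.272]
 [ 0.567  0.087  0.274]
 [ 0.552  0.083  0.275]
 [ 0.563  0.086  0.276]
 [ 0.548  0.083  0.278]
 [ 0.547  0.086  0.28 ]
 [ 0.574  0.086  0.283]
 [ 0.585  0.092  0.285]
 [ 0.649  0.09   0.286]
 [ 0.587  0.086  0.289]
 [ 0.59   0.092  0.289]
 [ 0.592  0.089  0.292]
 [ 0.601  0.092  0.293]
 [ 0.613  0.087  0.294]
 [ 0.597  0.089  0.295]
 [ 0.643  0.09   0.296]
 [ 0.603  0.089  
[... 4162 characters left out ...]
0.133]
 [0.42  0.163 0.135]
 [0.413 0.165 0.135]
 [0.42  0.166 0.128]
 [0.417 0.166 0.133]
 [0.417 0.17  0.135]
 [0.421 0.174 0.137]
 [0.421 0.175 0.131]
 [0.417 0.177 0.135]
 [0.425 0.178 0.133]
 [0.425 0.179 0.128]
 [0.422 0.18  0.137]
 [0.426 0.181 0.136]
 [0.43  0.189 0.135]
 [0.43  0.189 0.13 ]
 [0.426 0.191 0.134]
 [0.422 0.195 0.131]
 [0.434 0.197 0.133]
 [0.427 0.198 0.133]
 [0.431 0.199 0.137]
 [0.435 0.203 0.134]
 [0.435 0.205 0.137]
 [0.427 0.206 0.132]
 [0.431 0.209 0.125]
 [0.432 0.21  0.133]
 [0.44  0.212 0.132]
 [0.44  0.213 0.136]
 [0.436 0.216 0.134]
 [0.44  0.222 0.12 ]
 [0.444 0.225 0.122]
 [0.444 0.227 0.116]
 [0.445 0.227 0.125]
 [0.441 0.227 0.131]
 [0.437 0.227 0.131]]
```

Run:
```python
from h import *
np.set_printoptions(suppress=True,precision=3,linewidth=200)
im,d=load('top','a');W=world('top',d)
for v in (222,227,232,237,242):
    print('row',v); print(np.c_[np.arange(268,318,3),W[v,268:318:3]].T)
im,d=load('side','a');W=world('side',d)
for u in (228,237,246):
    print('col',u); print(np.c_[np.arange(240,292,3),W[240:292:3,u]].T)
for n in('top','side'):
    im,d=load(n,'a')
    c=im[205:265,260:325] if n=='top' else im[230:295,215:260]
    cv2.imwrite(f'pics/j_{n}.png',cv2.resize(c[:,:,::-1],None,fx=8.5,fy=8.5,interpolation=cv2.INTER_CUBIC))
```

```text
row 222
[[268.    271.    274.    277.    280.    283.    286.    289.    292.    295.    298.    301.    304.    307.    310.    313.    316.   ]
 [  0.461   0.461   0.461   0.461   0.461   0.462   0.453   0.462   0.462   0.452   0.452   0.451   0.45    0.451   0.462   0.462   0.463]
 [ -0.061  -0.072  -0.083  -0.094  -0.105  -0.116  -0.117  -0.139  -0.149  -0.146  -0.156  -0.164  -0.173  -0.185  -0.215  -0.226  -0.239]
 [ -0.002   0.001  -0.003  -0.001   0.003  -0.003   0.075  -0.004  -0.      0.091   0.093   0.102   0.111   0.1     0.001   0.003  -0.007]]
row 227
[[268.    271.    274.    277.    280.    283.    286.    289.    292.    295.    298.    301.    304.    307.    310.    313.    316.   ]
 [  0.442   0.443   0.442   0.442   0.435   0.434   0.434   0.434   0.433   0.433   0.433   0.432   0.432   0.435   0.437   0.444   0.444]
 [ -0.06   -0.072  -0.082  -0.092  -0.095  -0.104  -0.114  -0.123  -0.133  -0.143  -0.152  -0.16   -0.17   -0.186  -0.2    -0.225  -0.236]
 [  0.006   0.      0.012   0.014   0.084   0.093   0.1     0.103   0.11    0.108   0.113   0.124   0.125   0.
[... 2815 characters left out ...]
0.115   0.104   0.094   0.087   0.081   0.015   0.013   0.016   0.013   0.012   0.006   0.002   0.004]]
col 246
[[240.    243.    246.    249.    252.    255.    258.    261.    264.    267.    270.    273.    276.    279.    282.    285.    288.    291.   ]
 [  0.468   0.468   0.467   0.465   0.463   0.462   0.46    0.459   0.457   0.456   0.455   0.453   0.452   0.451   0.449   0.448   0.446   0.445]
 [ -0.011  -0.011  -0.023  -0.044  -0.056  -0.07   -0.086  -0.103  -0.116  -0.129  -0.141  -0.155  -0.167  -0.182  -0.197  -0.21   -0.224  -0.232]
 [  0.016   0.     -0.003   0.003  -0.001  -0.002  -0.      0.003   0.002   0.001  -0.001  -0.001  -0.002  -0.      0.003   0.002   0.004  -0.002]]
```

View pics/j_top.png

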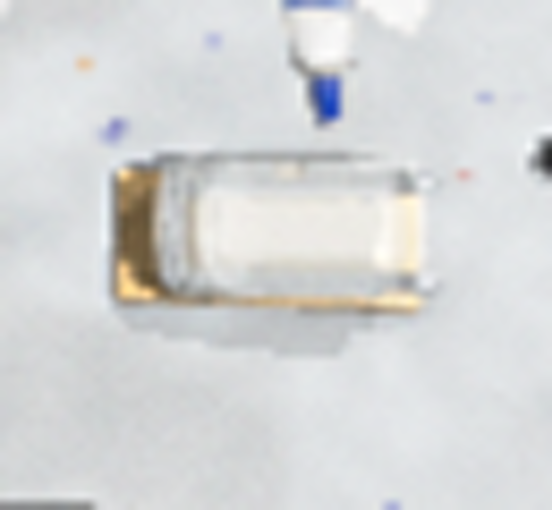

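View pics/j_side.png

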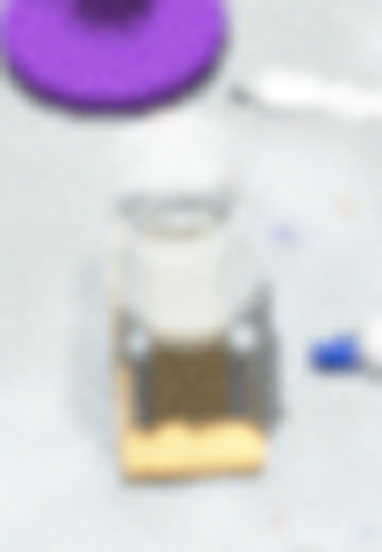

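The wooden peg stand is confirmed at crop (558,170), with its top near (0.628,-0.275,0.15). The purple one at crop (250,385) is not used. The jar's open end is the low end, towards +y at the left of the top crop. Next I'll fit the jar, pail and hook poses.

```bash
cat > fit.py <<'E'
from h import *
from scipy.optimize import least_squares
np.set_printoptions(suppress=True,precision=4,linewidth=160)
for n in('top','side','both'):
    Ws=[]
    for m in (('top','side') if n=='both' else (n,)):
        im,d=load(m,'a'); W=world(m,d).reshape(-1,3); Ws.append(W[(d>0).ravel()])
    W=np.vstack(Ws)
    J=W[(W[:,0]>.36)&(W[:,0]<.48)&(W[:,1]>-.23)&(W[:,1]<-.06)&(W[:,2]>.055)]
    def res(p):
        x0,z0,yaw=p; a=np.array([np.sin(yaw)*np.cos(np.radians(25)),np.cos(yaw)*np.cos(np.radians(25)),-np.sin(np.radians(25))])
        q=J-np.array([x0,-.14,z0]); s=q@a; r=np.linalg.norm(q-np.outer(s,a),axis=1); ok=1
        return (r-.03175),s
    def cost(p):
        r,s=res(p); cap=np.maximum(s-np.inf,0); return np.where((s>-40e-3)&(s<45e-3),r,0)
    o=least_squares(cost,[.42,.075,0],loss='soft_l1',f_scale=.003); r,s=res(o.x)
    inl=abs(r)<.006; print(n,'jar x0,z0@y=-.14,yaw',o.x,len(J),inl.sum(),'s range',np.percentile(s[inl],[0,1,3,97,99,100]))
    # pail
    B=W[(W[:,0]>.38)&(W[:,0]<.47)&(W[:,1]>.14)&(W[:,1]<.23)&(W[:,2]>.122)&(W[:,2]<.145)]
    c=B.mean(0);u=np.linalg.svd(B[:,:2]-c[:2])[2][0]; R=W[(np.hypot(W[:,0]-.424,W[:,1]-.185)<.055)&(W[:,2]>.052)&(W[:,2]<.075)]
    f=least_squares(lambda p:np.hypot(R[:,0]-p[0],R[:,1]-p[1])-.0435,[.424,.185],loss='soft_l1',f_scale=.003)
    print('  bail',c,u*np.sign(u[1]),'pail c',f.x)
    # hook
    H=W[(W[:,0]>.53)&(W[:,0]<.66)&(W[:,1]>.05)&(W[:,1]<.12)&(W[:,2]>.255)&(W[:,2]<.31)]
    P=W[(abs(W[:,0]-.648)<.012)&(abs(W[:,1]-.087)<.02)&(W[:,2]>.06)&(W[:,2]<.28)]
    pf=np.polyfit(H[:,0],H[:,1],1); print('  hook y at .558',np.polyval(pf,.558),'slope',pf[0],'xmin',H[:,0].min(),'post',P.mean(0))
    F=W[(abs(W[:,2]-.018)<.006)&(np.hypot(W[:,0]-.628,W[:,1]-.265)<.07)]
    T=W[(abs(W[:,2]-.147)<.012)&(np.hypot(W[:,0]-.628,W[:,1]+.275)<.03)]; print('  pegtop',T.mean(0),np.median(T,0))
    F=W[(abs(W[:,2]-.018)<.006)&(np.hypot(W[:,0]-.628,W[:,1]+.27)<.053)]; print('  pegfoot',(F.min(0)+F.max(0))/2,F.max(0)-F.min(0))
    C=W[(np.hypot(W[:,0]-.6,W[:,1]+.4)<.09)&(W[:,2]>.03)]; print('  can',C.min(0),C.max(0))
E
python3 fit.py
```

```text
top jar x0,z0@y=-.14,yaw [0.4225 0.0757 0.04  ] 575 524 s range [-0.0537 -0.0518 -0.0512  0.041   0.0437  0.0448]
  bail [0.4239 0.1843 0.1334] [0.3719 0.9283] pail c [0.4243 0.1851]
  hook y at .558 0.08645872113223632 slope 0.07028733303102234 xmin 0.5343129814775875 post [0.6467 0.0903 0.1487]
  pegtop [ 0.6287 -0.2695  0.1476] [ 0.6282 -0.2695  0.1482]
  pegfoot [ 0.6275 -0.2708  0.018 ] [0.1001 0.1018 0.0118]
  can [ 0.5539 -0.4896  0.0309] [ 0.6898 -0.3999  0.2112]
side jar x0,z0@y=-.14,yaw [0.4204 0.075  0.0448] 454 267 s range [-0.0605 -0.0586 -0.0577  0.0355  0.0398  0.0449]
  bail [0.4234 0.1811 0.1325] [0.3718 0.9283] pail c [0.4225 0.1815]
  hook y at .558 0.08145889226357103 slope 0.06652917516133194 xmin 0.5336508579897341 post [0.6465 0.0865 0.1748]
  pegtop [ 0.6271 -0.2806  0.1464] [ 0.6271 -0.2825  0.1478]
  pegfoot [ 0.628  -0.2713  0.0178] [0.1024 0.097  0.0111]
  can [ 0.5514 -0.4884  0.031 ] [ 0.6894 -0.4033  0.2073]
both jar x0,z0@y=-.14,yaw [0.422  0.0755 0.0438] 1029 792 s range [-0.0603 -0.0575 -0.0564  0.0398  0.0435  0.0451]
  bail [0.4237 0.1832 0.1331] [0.3712 0.9285] pail c [0.4235 0.1832]
  hook y at .558 0.08413745058282807 slope 0.06348879352663866 xmin 0.5336508579897341 post [0.6465 0.0871 0.1708]
  pegtop [ 0.6278 -0.2755  0.1469] [ 0.6277 -0.2754  0.148 ]
  pegfoot [ 0.628  -0.2708  0.018 ] [0.1024 0.1018 0.0118]
  can [ 0.5514 -0.4896  0.0309] [ 0.6898 -0.3999  0.2112]
```

```bash
cat >> h.py <<'E'
from scipy.spatial.transform import Rotation as R
def downR(az): # tool z down, tool x azimuth az (rad)
    x=np.array([np.cos(az),np.sin(az),0]);z=np.array([0,0,-1.]);return R.from_matrix(np.c_[x,np.cross(z,x),z])
def inc(p,Rt):
    s=ctrl.get_state();R0=R.from_quat(s['tcp_rot']);rv=(R0.inv()*Rt).as_rotvec();d=R0.inv().apply(np.array(p)-s['eef_pos'])*100
    print('t',round(s['time'],2),'pos',s['eef_pos'].round(4),'q',s['qpos'].round(3),'F',s['contact_force'].round(1),'op',round(s['opening'],3))
    print('turn',rv.round(4),'shift cm',d.round(2),'| deg',round(np.degrees(np.linalg.norm(rv)),1),'cm',round(np.linalg.norm(d),1))
E
python3 - <<'E'
from h import *
inc([.4215,-.1522,.20],downR(np.radians(87.5)))
E
```

```text
t 0.1 pos [ 0.1648 -0.654   0.244 ] q [-1.474  0.287  1.578 -0.     1.279 -0.15 ] F [0.3 0.1 1.2] op 0.994
turn [-0.0017 -0.0017 -1.2804] shift cm [ 37.14 -42.38   4.51] | deg 73.4 cm 56.5
```

Request:
servo_tool(increments="0 0 -0.04 1.1 -1.3 0 8.5; 0 0 -0.10 3 -3.4 0 8.5; 0 0 -0.17 5 -5.7 0 8.5; 0 0 -0.25 7.3 -8.3 0 8.5; 0 0 -0.33 9.6 -11 0 8.5; 0 0 -0.41 11.9 -13.6 0 8.5; 0 0 -0.49 14.2 -16.2 0 8.5; 0 0 -0.57 16.5 -18.9 0 8.5; 0 0 -0.65 18.8 -21.5 0 8.5; 0 0 -0.70 20.2 -23.2 0 8.5")

```text
time: 0.93
eef_pos: [0.3049, -0.3772, 0.2447]
tcp_rot: [0.889, 0.458, 0.0, -0.001]
contact_force: [1.0, 0.6, 0.3]
opening: 0.993
```

Run:
```python
from h import *
inc([.4215,-.1522,.20],downR(np.radians(87.5)))
```

```text
t 0.93 pos [ 0.3049 -0.3772  0.2447] q [-1.101e+00 -1.410e-01  2.031e+00  1.000e-03  1.254e+00 -4.820e-01] F [1.  0.6 0.3] op 0.993
turn [-0.0006 -0.0017 -0.5755] shift cm [25.08 -3.56  4.51] | deg 33.0 cm 25.7
```

Request:
servo_tool(increments="0 0 -0.07 3 -0.4 0.4 8.5; 0 0 -0.14 6 -0.8 0.9 8.5; 0 0 -0.21 9 -1.2 1.5 8.5; 0 0 -0.28 12 -1.7 2.1 8.5; 0 0 -0.35 15 -2.1 2.7 8.5; 0 0 -0.42 18 -2.5 3.3 8.5; 0 0 -0.49 21 -3 3.8 8.5; 0 0 -0.54 23.5 -3.3 4.2 8.5; 0 0 -0.57 24.7 -3.5 4.5 8.5; 0 0 -0.575 25 -3.55 4.5 8.5")

```text
time: 1.77
eef_pos: [0.4213, -0.1543, 0.1991]
tcp_rot: [0.723, 0.691, -0.0, -0.001]
contact_force: [0.3, -0.1, 0.4]
opening: 0.996
```

Run:
```python
from h import *
inc([.4215,-.1522,.076],downR(np.radians(87.5)))
S=[([-1.474,.287,1.578,0,1.279,-.15],[.1648,-.654,.244]),([-1.101,-.141,2.031,.001,1.254,-.482],[.3049,-.3772,.2447])]
s=ctrl.get_state();S.append((s['qpos'],s['eef_pos']))
# planar: r=r0+L1 s2 + L2 s23 (+e c23), z=h+L1 c2+L2 c23 (-e s23) - L3
A=[];b=[]
for q,p in S:
    s2,c2,s23,c23=np.sin(q[1]),np.cos(q[1]),np.sin(q[1]+q[2]),np.cos(q[1]+q[2])
    A.append([1,0,s2,s23]);b.append(np.hypot(p[0],p[1]));A.append([0,1,c2,c23]);b.append(p[2])
x,r,k,sv=np.linalg.lstsq(np.array(A),b,rcond=None);print('r0,h-L3,L1,L2',x,r,sv)
```

```text
t 1.77 pos [ 0.4213 -0.1543  0.1991] q [-0.578 -0.186  2.155  0.     1.174 -0.533] F [ 0.3 -0.1  0.4] op 0.996
turn [-0.0019 -0.0016 -0.0015] shift cm [ 0.19  0.03 12.31] | deg 0.2 cm 12.3
r0,h-L3,L1,L2 [ 0.00797346 -0.01202467  0.43865102  0.56672714] [8.19661776e-07] [2.64123572 2.22484664 0.26673375 0.05276741]
```

Run:
```python
from h import *
S=[([-1.474,.287,1.578,0,1.279,-.15],[.1648,-.654,.244]),([-1.101,-.141,2.031,.001,1.254,-.482],[.3049,-.3772,.2447])]
s=ctrl.get_state();S.append((s['qpos'],s['eef_pos']))
A=[];b=[]
for q,p in S:
    c,sn=np.cos(q[0]),np.sin(q[0]); rad=c*p[0]+sn*p[1]; lat=-sn*p[0]+c*p[1]; print(rad,lat)
    s2,c2,s23,c23=np.sin(q[1]),np.cos(q[1]),np.sin(q[1]+q[2]),np.cos(q[1]+q[2])
    A.append([1,0,s2,s23]);b.append(rad);A.append([0,1,c2,c23]);b.append(p[2])
A=np.array(A);b=np.array(b)
x,r,k,sv=np.linalg.lstsq(A,b,rcond=None);print('r0,h-L3,L1,L2',x,r,sv)
y=np.linalg.lstsq(A[:,1:],b,rcond=None);print('r0=0',y[:2])
R0=R.from_quat(s['tcp_rot']).as_matrix();print(R0)
q=s['qpos'];print((R.from_euler('ZYYZYZ'[0],q[0])*R.from_euler('Y',q[1]+q[2])*R.from_euler('Z',q[3])*R.from_euler('Y',q[4])*R.from_euler('Z',q[5])).as_matrix())
```

```text
0.666865691348802 0.1008225654399069
0.474364003755106 0.10110708155923481
0.4371737011667877 0.10099081882772723
r0,h-L3,L1,L2 [-0.00406158 -0.01887563  0.44646109  0.5690918 ] [1.35417699e-06] [2.64123572 2.22484664 0.26673375 0.05276741]
r0=0 (array([-0.02049252,  0.44666174,  0.56479542]), array([1.4591516e-06]))
[[ 0.04514451  0.9989788  -0.00182382]
 [ 0.99897924 -0.04514152  0.0016509 ]
 [ 0.00156688 -0.00189649 -0.99999697]]
[[-0.9989788   0.04514451 -0.00182382]
 [ 0.04514152  0.99897924  0.0016509 ]
 [ 0.00189649  0.00156688 -0.99999697]]
```

```bash
cat >> h.py <<'E'
yaw=.043;c25,s25=np.cos(np.radians(25)),np.sin(np.radians(25))
ujar=np.array([np.sin(yaw),np.cos(yaw),0]);ajar=c25*ujar-s25*np.array([0,0,1.]);Ojar=np.array([.4199,-.1884,.0981])
def tiltR(u,t):
    Z=np.array([0,0,1.]);z=np.sin(t)*u-np.cos(t)*Z;x=np.cos(t)*u+np.sin(t)*Z;return R.from_matrix(np.c_[x,np.cross(z,x),z])
def grasp(s,t,back):
    Rt=tiltR(ujar,t);z=Rt.as_matrix()[:,2];return Ojar+s*ajar+(.005-back)*z,Rt
E
python3 - <<'E'
from h import *
p,Rt=grasp(.030,np.radians(30),.09);print(p);inc(p,Rt)
E
```

```text
[ 0.41924184 -0.20369661  0.15903361]
t 1.77 pos [ 0.4213 -0.1543  0.1991] q [-0.578 -0.186  2.155  0.     1.174 -0.533] F [ 0.3 -0.1  0.4] op 0.996
turn [-0.0013  0.522  -0.0026] shift cm [-4.95  0.02  4.  ] | deg 29.9 cm 6.4
```

Request:
servo_tool(increments="0 0.07 0 -0.8 0 0.2 8.5; 0 0.15 0 -1.8 0 0.6 8.5; 0 0.23 0 -2.6 0 1.1 8.5; 0 0.31 0 -3.4 0 1.7 8.5; 0 0.39 0 -4.1 0 2.4 8.5; 0 0.46 0 -4.6 0 3 8.5; 0 0.5 0 -4.8 0 3.6 8.5; 0 0.522 0 -4.95 0 4 8.5; 0 0.522 0 -4.95 0 4 8.5")

```text
time: 2.52
eef_pos: [0.418, -0.2068, 0.1589]
tcp_rot: [0.701, 0.665, 0.187, -0.179]
contact_force: [-0.4, -0.2, -0.5]
opening: 0.996
```

```bash
cat > fk.py <<'E'
from h import *
from scipy.optimize import least_squares
S=[([-1.474,.287,1.578,0,1.279,-.15],[.1648,-.654,.244]),([-1.101,-.141,2.031,.001,1.254,-.482],[.3049,-.3772,.2447]),([-.578,-.186,2.155,0,1.174,-.533],[.4213,-.1543,.1991])]
def fk(q,x):
    r0,h,L1,L2,L3,lat=x
    R1=R.from_euler('Z',q[0]);Ra=R1*R.from_euler('Y',q[1]);Rb=Ra*R.from_euler('Y',q[2]);Rw=Rb*R.from_euler('Z',q[3])*R.from_euler('Y',q[4])
    p=R1.apply([r0,lat,h])+Ra.apply([0,0,L1])+Rb.apply([0,0,L2])+Rw.apply([0,0,L3])
    return p,Rw*R.from_euler('Z',q[5])*R.from_euler('Z',-np.pi/2)
if __name__=='__main__':
    np.set_printoptions(suppress=True,precision=4)
    s=ctrl.get_state();S.append((s['qpos'],s['eef_pos']));np.save('S4.npy',np.r_[s['qpos'],s['eef_pos']])
    o=least_squares(lambda x:np.concatenate([fk(q,x)[0]-p for q,p in S]),[0,.28,.446,.566,.3,.101]);print(o.x,abs(o.fun).max());np.save('fk.npy',o.x)
    print(fk(s['qpos'],o.x)[1].as_matrix(),R.from_quat(s['tcp_rot']).as_matrix())
    p,Rt=grasp(.030,np.radians(30),.0);inc(p,Rt)
E
python3 fk.py
```

```text
[-0.007   0.2251  0.4457  0.5722  0.2421  0.1003] 0.0022191422468743616
[[-0.0457 -0.9987  0.0236]
 [-0.8646  0.0514  0.4998]
 [-0.5003  0.0025 -0.8658]] [[ 0.0457  0.9987  0.0236]
 [ 0.8646 -0.0514  0.4998]
 [ 0.5003 -0.0025 -0.8658]]
t 2.52 pos [ 0.418  -0.2068  0.1589] q [-0.86   0.088  2.037  0.355  1.423 -0.934] F [-0.4 -0.2 -0.5] op 0.996
turn [ 0.0021 -0.0004 -0.0085] shift cm [0.28 0.09 9.15] | deg 0.5 cm 9.2
```

```bash
sed -i "s/'Z',-np.pi\/2/'Z',np.pi\/2/" fk.py
cat > ik.py <<'E'
from fk import *
lo=np.array([-2.77,-.9,.21,-1.53,.24,-2.84]);hi=np.array([2.77,2.22,2.48,4.67,2.81,2.84])
X=np.load('fk.npy')
def ik(p,Rt,seeds):
    best=None
    for s in seeds:
        f=lambda q:(lambda P,Q:np.r_[(P-p)*10,(Q.inv()*Rt).as_rotvec()])(*fk(q,X))
        o=least_squares(f,np.clip(s,lo+.01,hi-.01),bounds=(lo,hi))
        if o.cost<1e-5 and (best is None or np.abs(o.x-seeds[0]).max()<np.abs(best-seeds[0]).max()): best=o.x
    return best
def upR(az,phi):
    h=np.array([np.cos(az),np.sin(az),0]);Z=np.array([0,0,1.]);z=np.cos(phi)*h-np.sin(phi)*Z;x=-np.sin(phi)*h-np.cos(phi)*Z
    return R.from_matrix(np.c_[x,np.cross(z,x),z])
if __name__=='__main__':
    np.set_printoptions(suppress=True,precision=2)
    q0=ctrl.get_state()['qpos']; g=np.random.default_rng(0)
    seeds=[q0]+[np.r_[-.4+g.normal()*.3,.2+g.normal()*.3,1.9+g.normal()*.3,g.uniform(-1,2),g.uniform(.3,1.5),g.uniform(-2.5,2)] for _ in range(10)]
    for t in (20,30,40):
      phi=np.radians(25+t)
      for az in np.radians([-60,-40,-20,0,20,40,60]):
        out=[]
        for zb in (.27,.159):
            Rt=upR(az,phi);p=np.array([.628,-.272,zb-.03])+.005*Rt.as_matrix()[:,2]
            out.append(ik(p,Rt,seeds))
        print(t,round(np.degrees(az)),*out)
E
python3 ik.py
```

```text
20 -60 [-0.41  0.11  1.94 -0.85  0.6  -0.33] [-0.41  0.25  2.   -1.14  0.48  0.01]
20 -40 [-0.51  0.03  2.01 -0.41  0.34 -1.05] None
20 -20 [-0.62  0.01  2.03  0.55  0.38 -2.28] None
20 0 None None
20 20 None None
20 40 None [-0.81  0.38  1.83  0.92  1.1   2.69]
20 60 [-0.8   0.37  1.62  0.75  1.46  2.66] [-0.8   0.49  1.67  0.78  1.33  2.53]
30 -60 [-0.44  0.13  1.86 -0.53  0.7  -0.63] [-0.44  0.26  1.93 -0.69  0.53 -0.43]
30 -40 [-0.52  0.07  1.92 -0.19  0.55 -1.26] [-0.52  0.21  2.   -0.3   0.35 -1.14]
30 -20 [-0.61  0.06  1.94  0.28  0.57 -2.02] [-0.61  0.19  2.01  0.42  0.37 -2.18]
30 0 [-0.68  0.09  1.91  0.57  0.74 -2.6 ] [-0.68  0.22  1.98  0.74  0.57 -2.81]
30 20 None None
30 40 None None
30 60 [-0.76  0.34  1.6   0.6   1.39  2.74] [-0.76  0.46  1.67  0.63  1.24  2.63]
40 -60 [-0.48  0.16  1.78 -0.31  0.85 -0.83] [-0.48  0.28  1.86 -0.38  0.66 -0.74]
40 -40 [-0.53  0.13  1.82 -0.1   0.76 -1.35] [-0.53  0.25  1.9  -0.13  0.56 -1.31]
40 -20 [-0.59  0.12  1.84  0.15  0.77 -1.9 ] [-0.59  0.24  1.92  0.19  0.57 -1.95]
40 0 [-0.65  0.14  1.81  0.34  0.86 -2.4 ] [-0.65  0.26  1.89  0.42  0.68 -2.5 ]
40 20 [-0.68  0.18  1.76  0.44  1.01 -2.81] None
40 40 None None
40 60 [-0.7   0.32  1.59  0.44  1.33  2.83] [-0.7   0.43  1.67  0.47  1.17  2.75]
```

Run:
```python
from ik import *
p,Rt=grasp(.030,np.radians(40),.09);inc(p,Rt)
p2,_=grasp(.030,np.radians(40),-.004);print(p2,ik(p2,Rt,[ctrl.get_state()['qpos']]))
```

```text
t 2.52 pos [ 0.418  -0.2068  0.1589] q [-0.86   0.088  2.037  0.355  1.423 -0.934] F [-0.4 -0.2 -0.5] op 0.996
turn [ 0.0028  0.1742 -0.0083] shift cm [-1.2   0.12  0.28] | deg 10.0 cm 1.2
[ 0.42131746 -0.15545616  0.07852705] [-0.83817856  0.22985749  2.10314123  0.47692402  1.37249446 -1.02796907]
```

Request:
servo_tool(increments="0 0.06 0 -0.4 0.04 0.1 8.5; 0.002 0.12 -0.004 -0.8 0.08 0.2 8.5; 0.003 0.174 -0.008 -1.2 0.12 0.28 8.5; 0.003 0.174 -0.008 -1.2 0.12 0.28 8.5; 0.003 0.174 -0.008 -1.2 0.12 0.28 8.5; 0.003 0.174 -0.008 -1.2 0.12 0.28 8.5")

```text
time: 3.02
eef_pos: [0.4199, -0.2148, 0.1524]
tcp_rot: [0.678, 0.652, 0.246, -0.235]
contact_force: [0.8, -0.2, 0.4]
opening: 0.995
```

Run:
```python
from ik import *
p,Rt=grasp(.030,np.radians(40),-.004);inc(p,Rt)
shot('side','b');im,d=shot('top','b');cv2.imwrite('pics/b1.png',cv2.resize(im[180:290,220:360,::-1],None,fx=5,fy=5,interpolation=cv2.INTER_CUBIC))
```

```text
t 3.02 pos [ 0.4199 -0.2148  0.1524] q [-0.908  0.188  1.987  0.429  1.535 -1.011] F [ 0.8 -0.2  0.4] op 0.995
turn [0.0002 0.0039 0.0036] shift cm [-0.17 -0.11  9.48] | deg 0.3 cm 9.5
```

View pics/b1.png

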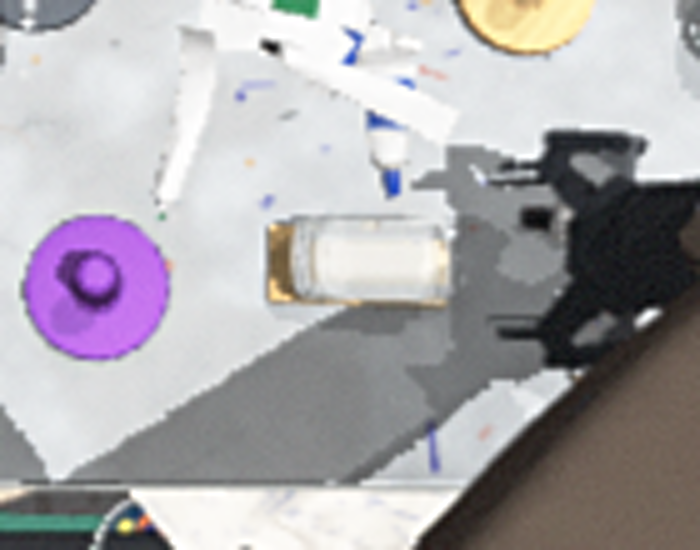

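The crop shows the fingers straddling the jar's axis: jaw rows about 165 to 335, jar rows 215 to 305. I'll move in along the tool axis.

Request:
servo_tool(increments="0 0.004 0.004 -0.05 -0.03 1.2 8.5; 0 0.004 0.004 -0.1 -0.06 2.6 8.5; 0 0.004 0.004 -0.15 -0.1 4.2 8.5; 0 0.004 0.004 -0.17 -0.11 5.8 8.5; 0 0.004 0.004 -0.17 -0.11 7.2 8.5; 0 0.004 0.004 -0.17 -0.11 8.4 8.5; 0 0.004 0.004 -0.17 -0.11 9.2 8.5; 0 0.004 0.004 -0.17 -0.11 9.5 8.5; 0 0.004 0.004 -0.17 -0.11 9.5 8.5; 0 0.004 0.004 -0.17 -0.11 9.5 8.5")

```text
time: 3.95
eef_pos: [0.4215, -0.1557, 0.0781]
tcp_rot: [0.679, 0.65, 0.248, -0.237]
contact_force: [0.4, 0.4, 0.6]
opening: 0.992
```

Run:
```python
from ik import *
p,Rt=grasp(.030,np.radians(40),-.004);inc(p,Rt)
im,d=shot('top','c');cv2.imwrite('pics/c_1.png',cv2.resize(im[180:290,220:360,::-1],None,fx=5,fy=5,interpolation=cv2.INTER_CUBIC))
im,d=shot('side','c');cv2.imwrite('pics/c_2.png',cv2.resize(im[210:320,190:300,::-1],None,fx=5,fy=5,interpolation=cv2.INTER_CUBIC))
```

```text
t 3.95 pos [ 0.4215 -0.1557  0.0781] q [-0.834  0.246  2.091  0.481  1.369 -1.027] F [0.4 0.4 0.6] op 0.992
turn [ 0.0004 -0.0014 -0.0005] shift cm [ 0.04 -0.01 -0.02] | deg 0.1 cm 0.0
```

View pics/c_1.png

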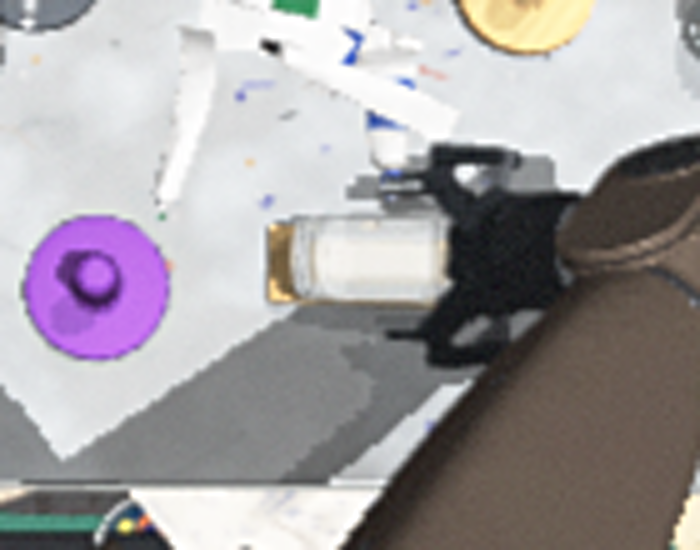

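View pics/c_2.png

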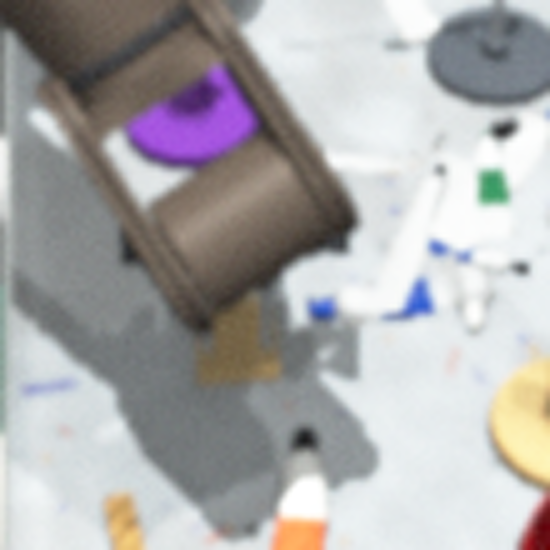

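The fingers sit on both sides of the jar at rows 188 and 335, with the jar between rows 215 and 305, so it is centred. Closing.

Request:
servo_tool(increments="0 0 0 0 0 0 7.4; 0 0 0 0 0 0 6.8; 0 0 0 0 0 0 6.4; 0 0 0 0 0 0 6.0; 0 0 0 0 0 0 5.5; 0 0 0 0 0 0 5.0; 0 0 0 0 0 0 5.0; 0 0 0 0 0 0 5.0; 0 0 0 0 0 0 5.0; 0 0 0 0 0 0 5.0", grip_force=60)

```text
time: 4.88
eef_pos: [0.4206, -0.1558, 0.0783]
tcp_rot: [0.678, 0.65, 0.247, -0.238]
contact_force: [-4.8, -2.6, 5.2]
opening: 0.708
```

Request:
servo_tool(increments="0 0 0 0.2 0 -0.25 5.0; 0 0 0 0.6 0 -0.8 5.0; 0 0 0 1.3 0 -1.5 5.0; 0 0 0 2.1 0 -2.5 5.0; 0 0 0 3 0 -3.6 5.0; 0 0 0 4 0 -4.8 5.0; 0 0 0 5 0 -6 5.0; 0 0 0 6 0 -7.2 5.0; 0 0 0 6.7 0 -8 5.0; 0 0 0 7 0 -8.4 5.0")

```text
time: 5.72
eef_pos: [0.422, -0.1565, 0.1896]
tcp_rot: [0.679, 0.65, 0.248, -0.235]
contact_force: [0.7, -0.3, -2.7]
opening: 0.709
```

Run:
```python
from ik import *
p,Rt=grasp(.030,np.radians(40),-.004);inc(p,Rt)
im,d=shot('top','d');cv2.imwrite('pics/d_1.png',cv2.resize(im[180:290,220:360,::-1],None,fx=5,fy=5,interpolation=cv2.INTER_CUBIC))
im,d=shot('side','d')
```

```text
t 5.72 pos [ 0.422  -0.1565  0.1896] q [-0.834  0.059  2.052  0.47   1.566 -0.925] F [ 0.7 -0.3 -2.7] op 0.709
turn [0.0026 0.0008 0.0011] shift cm [-7.06 -0.1   8.58] | deg 0.2 cm 11.1
```

View pics/d_1.png

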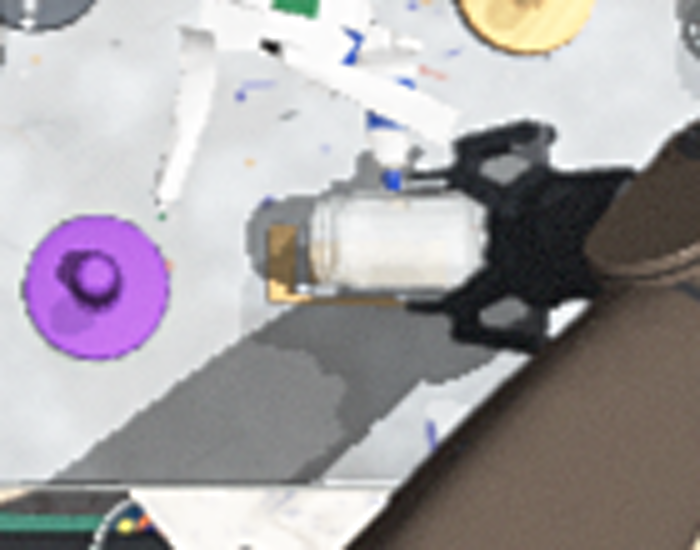

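The jar is held and lifted clear, seen at crop (325–485, 195–290) between the fingers. I'll check its pose in the hand and plan the turn.

```bash
cat > jarfit.py <<'E'
from ik import *
def jarfit(tag,cams=('top',),zmin=.12,O0=None,a0=None,rad=.03175):
    # fit cylinder with known tool pose guess; O0 origin guess, a0 axis guess
    out=[]
    for n in cams:
        im,d=load(n,tag);W=world(n,d).reshape(-1,3);W=W[(d>0).ravel()]
        q=W-O0;s=q@a0;r=np.linalg.norm(q-np.outer(s,a0),axis=1)
        out.append(W[(s>-.02)&(s<.11)&(r<.042)&(W[:,2]>zmin)])
    P=np.vstack(out)
    b1=np.cross(a0,[1,0,0]);b1/=np.linalg.norm(b1);b2=np.cross(a0,b1)
    def f(p,full=False):
        a=a0+p[0]*b1+p[1]*b2;a/=np.linalg.norm(a);O=O0+p[2]*b1+p[3]*b2
        q=P-O;s=q@a;r=np.linalg.norm(q-np.outer(s,a),axis=1)
        if full:return O,a,s,r
        return np.where((s>.012)&(s<.085),r-rad,0)
    o=least_squares(f,[0,0,0,0],loss='soft_l1',f_scale=.003);O,a,s,r=f(o.x,True);k=abs(r-rad)<.005
    return O,a,s[k],len(P)
E
python3 - <<'E'
from jarfit import *
np.set_printoptions(suppress=True,precision=4)
st=ctrl.get_state();Rg=R.from_quat(st['tcp_rot']);pg=np.array([.4206,-.1558,.0783])
Oj=Rg.inv().apply(Ojar-pg);aj=Rg.inv().apply(ajar);print('jar in tool',Oj,aj);np.save('jt.npy',np.r_[Oj,aj])
O0=st['eef_pos']+Rg.apply(Oj);a0=Rg.apply(aj);print('pred',O0,a0)
O,a,s,n=jarfit('d',('top',),.12,O0,a0);print('top fit',O,a,'s',np.percentile(s,[0,2,98,100]),n,'tilt',np.degrees(np.arcsin(-a[2])))
E
```

```text
jar in tool [-0.0123  0.0008 -0.0361] [ 0.4228 -0.0014  0.9062]
pred [ 0.421  -0.189   0.2082] [ 0.039   0.9055 -0.4226]
top fit [ 0.4223 -0.1879  0.2108] [ 0.028   0.8949 -0.4455] s [-0.0207 -0.0173  0.0948  0.0967] 767 tilt 26.45271374822377
```

```bash
cat >> jarfit.py <<'E'
def place(O,az,phi=None):
    jt=np.load('jt.npy');aj=jt[3:];phi=np.arctan2(aj[2],aj[0]);Rt=upR(az,phi)
    return np.array(O)-Rt.apply(jt[:3]),Rt
E
python3 - <<'E'
from jarfit import *
np.set_printoptions(suppress=True,precision=3)
q=ctrl.get_state()['qpos']
for az in (-40,-30,-15):
    for O in ([.50,-.22,.29],[.628,-.272,.275],[.628,-.272,.159]):
        p,Rt=place(O,np.radians(az));print(az,O,p,ik(p,Rt,[q,np.array([-.55,.2,1.85,0,.7,-1.6])]))
p,Rt=place([.50,-.22,.29],np.radians(-30));inc(p,Rt)
# sequence of interpolated
from scipy.spatial.transform import Slerp
st=ctrl.get_state();R0=R.from_quat(st['tcp_rot']);rv=(R0.inv()*Rt).as_rotvec()
jt=np.load('jt.npy');qq=q
for f in np.linspace(.1,1,10):
    Rf=R0*R.from_rotvec(rv*f);pf=st['eef_pos']+f*(p-st['eef_pos']);qn=ik(pf,Rf,[qq]);O=pf+Rf.apply(jt[:3]);m=O+.096*Rf.apply(jt[3:]);print(round(f,1),qn,'bottom',O,'mouth',m); qq=qn if qn is not None else qq
E
```

```text
-40 [0.5, -0.22, 0.29] [ 0.503 -0.223  0.252] [-0.579 -0.207  2.116 -0.07   0.8   -1.414]
-40 [0.628, -0.272, 0.275] [ 0.631 -0.275  0.237] [-0.533  0.128  1.819 -0.1    0.765 -1.348]
-40 [0.628, -0.272, 0.159] [ 0.631 -0.275  0.121] [-0.533  0.254  1.902 -0.131  0.558 -1.309]
-30 [0.5, -0.22, 0.29] [ 0.503 -0.223  0.252] [-0.618 -0.217  2.124  0.055  0.8   -1.695]
-30 [0.628, -0.272, 0.275] [ 0.631 -0.275  0.237] [-0.563  0.12   1.829  0.024  0.757 -1.624]
-30 [0.628, -0.272, 0.159] [ 0.631 -0.275  0.121] [-0.563  0.246  1.911  0.032  0.548 -1.633]
-15 [0.5, -0.22, 0.29] [ 0.504 -0.222  0.252] [-0.674 -0.214  2.122  0.229  0.843 -2.102]
-15 [0.628, -0.272, 0.275] [ 0.632 -0.274  0.237] [-0.606  0.122  1.827  0.202  0.789 -2.028]
-15 [0.628, -0.272, 0.159] [ 0.632 -0.274  0.121] [-0.606  0.248  1.909  0.261  0.586 -2.104]
t 5.82 pos [ 0.422 -0.156  0.188] q [-0.835  0.061  2.053  0.47   1.565 -0.926] F [ 0.9 -0.3 -2.1] op 0.705
turn [ 0.151 -1.014 -1.136] shift cm [-0.72  8.45 -8.9 ] | deg 87.7 cm 12.3
0.1 [-0.806  0.036  2.037  0.413  1.517 -0.997] bottom [ 0.431 -0.193  0.218] mout
[... 284 characters left out ...]
3] bottom [ 0.458 -0.204  0.246] mouth [ 0.446 -0.143  0.172]
0.5 [-0.69  -0.072  2.024  0.21   1.259 -1.274] bottom [ 0.466 -0.207  0.254] mouth [ 0.453 -0.155  0.174]
0.6 [-0.667 -0.102  2.035  0.166  1.179 -1.347] bottom [ 0.474 -0.209  0.262] mouth [ 0.461 -0.168  0.177]
0.7 [-0.648 -0.131  2.051  0.126  1.093 -1.423] bottom [ 0.481 -0.212  0.27 ] mouth [ 0.469 -0.181  0.18 ]
0.8 [-0.633 -0.161  2.072  0.093  1.001 -1.505] bottom [ 0.488 -0.214  0.277] mouth [ 0.479 -0.194  0.184]
0.9 [-0.623 -0.19   2.096  0.068  0.903 -1.594] bottom [ 0.494 -0.217  0.284] mouth [ 0.489 -0.207  0.189]
1.0 [-0.618 -0.217  2.124  0.055  0.8   -1.695] bottom [ 0.5  -0.22  0.29] mouth [ 0.5   -0.22   0.194]
```

Request:
servo_tool(increments="0.003 -0.02 -0.023 0 0.17 -0.18 5; 0.009 -0.06 -0.07 -0.04 0.5 -0.55 5; 0.017 -0.11 -0.125 -0.08 0.93 -1 5; 0.026 -0.17 -0.19 -0.12 1.4 -1.5 5; 0.036 -0.24 -0.27 -0.17 2 -2.1 5; 0.046 -0.31 -0.35 -0.22 2.6 -2.7 5; 0.057 -0.38 -0.43 -0.27 3.2 -3.35 5; 0.067 -0.45 -0.505 -0.32 3.75 -3.95 5; 0.075 -0.5 -0.56 -0.36 4.2 -4.4 5; 0.079 -0.53 -0.594 -0.38 4.42 -4.65 5")

```text
time: 6.65
eef_pos: [0.4641, -0.1902, 0.22]
tcp_rot: [0.49, 0.866, 0.096, -0.005]
contact_force: [-0.1, 0.2, -2.8]
opening: 0.711
```

Run:
```python
from jarfit import *
p,Rt=place([.50,-.22,.29],np.radians(-30));inc(p,Rt)
```

```text
t 6.65 pos [ 0.4641 -0.1902  0.22  ] q [-0.682 -0.077  2.027  0.199  1.24  -1.292] F [-0.1  0.2 -2.8] op 0.711
turn [ 0.0721 -0.4863 -0.5388] shift cm [-4.46  2.22 -3.37] | deg 41.8 cm 6.0
```

Request:
servo_tool(increments="0.004 -0.024 -0.027 -0.22 0.11 -0.17 5; 0.011 -0.07 -0.08 -0.67 0.33 -0.5 5; 0.02 -0.14 -0.15 -1.25 0.62 -0.94 5; 0.03 -0.21 -0.23 -1.9 0.95 -1.45 5; 0.041 -0.28 -0.31 -2.55 1.27 -1.93 5; 0.052 -0.35 -0.385 -3.2 1.6 -2.4 5; 0.061 -0.41 -0.455 -3.75 1.87 -2.84 5; 0.068 -0.46 -0.51 -4.2 2.1 -3.2 5; 0.072 -0.486 -0.539 -4.46 2.22 -3.37 5; 0.072 -0.486 -0.539 -4.46 2.22 -3.37 5")

```text
time: 7.48
eef_pos: [0.5021, -0.2229, 0.2509]
tcp_rot: [0.254, 0.943, -0.055, 0.207]
contact_force: [-0.1, -0.2, -2.5]
opening: 0.712
```

Run:
```python
from jarfit import *
np.set_printoptions(suppress=True,precision=4)
p,Rt=place([.50,-.22,.29],np.radians(-30));inc(p,Rt)
im,d=shot('top','e');cv2.imwrite('pics/e_1.png',cv2.resize(im[120:250,260:400,::-1],None,fx=4.5,fy=4.5,interpolation=cv2.INTER_CUBIC))
im,d=shot('side','e');cv2.imwrite('pics/e_2.png',cv2.resize(im[180:330,210:340,::-1],None,fx=4,fy=4,interpolation=cv2.INTER_CUBIC))
st=ctrl.get_state();Rg=R.from_quat(st['tcp_rot']);jt=np.load('jt.npy');O0=st['eef_pos']+Rg.apply(jt[:3]);a0=Rg.apply(jt[3:]);print(O0,a0)
for c in (('top',),('side',),('top','side')):
    O,a,s,n=jarfit('e',c,.15,O0,a0);print(c,O,a,'s',np.percentile(s,[0,2,98,100]),n)
```

```text
t 7.48 pos [ 0.5021 -0.2229  0.2509] q [-0.62  -0.212  2.12   0.056  0.804 -1.694] F [-0.1 -0.2 -2.5] op 0.712
turn [-0.     -0.0042 -0.0031] shift cm [-0.13  0.07 -0.07] | deg 0.3 cm 0.2
[ 0.4993 -0.2205  0.2891] [-0.0037  0.0027 -1.    ]
('top',) [ 0.5462 -0.2123  0.2889] [ 0.0614 -0.2755 -0.9593] s [-0.0073 -0.0055  0.023   0.0287] 119
('side',) [ 0.4928 -0.2237  0.2891] [ 0.0724  0.0541 -0.9959] s [-0.0223 -0.0165  0.0916  0.0984] 640
('top', 'side') [ 0.4935 -0.2232  0.2891] [ 0.063   0.0475 -0.9969] s [-0.022  -0.0154  0.0911  0.0985] 759
```

View pics/e_1.png

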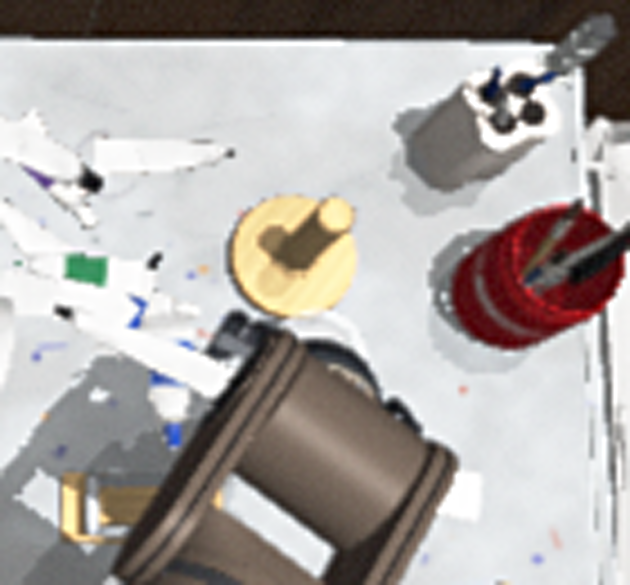

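View pics/e_2.png

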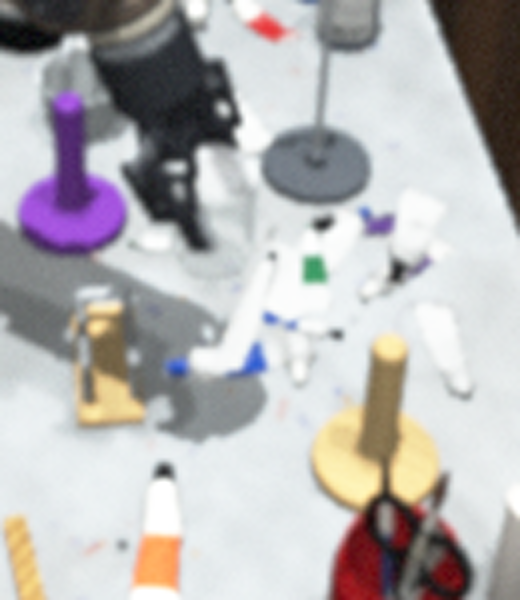

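The jar shows upside down at side crop (225,150–275), left of the wooden peg at (385,350). The finger pixels spoil the fit, so I'll repeat it with the dark pixels masked.

Run:
```python
from jarfit import *
np.set_printoptions(suppress=True,precision=4)
st=ctrl.get_state();Rg=R.from_quat(st['tcp_rot']);jt=np.load('jt.npy');O0=st['eef_pos']+Rg.apply(jt[:3]);a0=Rg.apply(jt[3:])
im,d=load('side','e');W=world('side',d)
g=im.max(2)
q=W-O0;s=q@a0;r=np.linalg.norm(q-s[...,None]*a0,axis=2)
m=(d>0)&(s>-.02)&(s<.115)&(r<.045)&(g>95)
P=W[m];print(len(P))
vv,uu=np.where(m);print(uu.min(),uu.max(),vv.min(),vv.max())
for lo_,hi_ in ((0,.02),(.02,.04),(.04,.06),(.06,.08),(.08,.1)):
    k=(s[m]>lo_)&(s[m]<hi_);f=least_squares(lambda p:np.hypot(P[k,0]-p[0],P[k,1]-p[1])-.0317,O0[:2],loss='soft_l1',f_scale=.002);print(lo_,k.sum(),f.x,f.cost)
print(np.percentile(s[m],[1,5,95,99]))
def f(p):
    a=np.array([p[2],p[3],-1]);a/=np.linalg.norm(a);qq=P-np.array([p[0],p[1],O0[2]]);ss=qq@a;rr=np.linalg.norm(qq-np.outer(ss,a),axis=1);return np.where((ss>.012)&(ss<.09),rr-.0317,0)
o=least_squares(f,[*O0[:2],0,0],loss='soft_l1',f_scale=.002);print('fit',o.x, 'pred',O0,a0)
c=im[180:300,220:300,::-1].copy();mm=m[180:300,220:300];c[mm&(np.indices(mm.shape).sum(0)%2==0)]=(0,0,255);cv2.imwrite('pics/e_3.png',cv2.resize(c,None,fx=5,fy=5,interpolation=cv2.INTER_NEAREST))
```

```text
599
251 274 213 252
0 238 [ 0.4838 -0.2234] 0.0030391144936822356
0.02 70 [ 0.4923 -0.2239] 0.0002026144621602461
0.04 77 [ 0.497  -0.2205] 8.916812927068682e-05
0.06 91 [ 0.4979 -0.2203] 7.548002284113326e-05
0.08 65 [ 0.4979 -0.2182] 6.13116164253009e-05
[-0.013  -0.0014  0.0872  0.0941]
fit [ 0.4929 -0.2237  0.0685  0.0541] pred [ 0.4993 -0.2205  0.2891] [-0.0037  0.0027 -1.    ]
```

View pics/e_3.png

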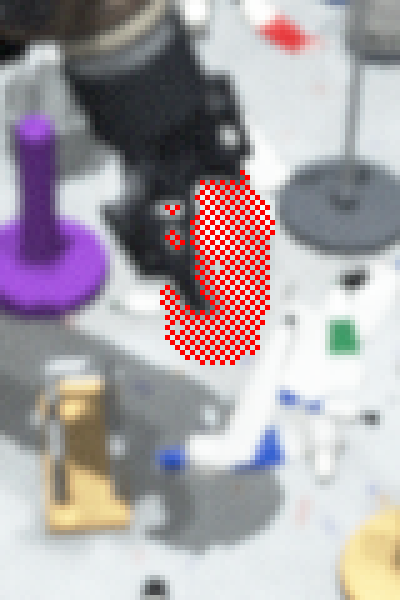

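```bash
python3 - <<'E'
from jarfit import *
np.set_printoptions(suppress=True,precision=4)
for n,t in (('side','a'),('side','e'),('top','a'),('top','e')):
    im,d=load(n,t);W=world(n,d).reshape(-1,3);W=W[(d>0).ravel()]
    P=W[(np.hypot(W[:,0]-.628,W[:,1]+.272)<.03)&(W[:,2]>.03)&(W[:,2]<.135)]
    f=least_squares(lambda p:np.hypot(P[:,0]-p[0]-p[2]*(P[:,2]-.09),P[:,1]-p[1]-p[3]*(P[:,2]-.09))-.015,[.628,-.272,0,0],loss='soft_l1',f_scale=.002)
    F=W[(abs(W[:,2]-.018)<.005)&(np.hypot(W[:,0]-.628,W[:,1]+.272)<.058)]
    g=least_squares(lambda p:np.maximum(np.hypot(F[:,0]-p[0],F[:,1]-p[1])-.052,0),[.628,-.272]);
    print(n,t,len(P),f.x,'foot mean',F[:,:2].mean(0),F[:,:2].min(0)/2+F[:,:2].max(0)/2)
E
python3 - <<'E'
import sys;sys.path.insert(0,'.')
from jarfit import *
for az in(-30,):
    p,Rt=place([.628,-.272,.285],np.radians(az));inc(p,Rt)
E
```

```text
side a 205 [ 0.6289 -0.2748 -0.0054  0.006 ] foot mean [ 0.6258 -0.2809] [ 0.628  -0.2739]
side e 208 [ 0.6291 -0.2746  0.0018 -0.0075] foot mean [ 0.6253 -0.2808] [ 0.6277 -0.2738]
top a 85 [ 0.6314 -0.2719  0.0043  0.0039] foot mean [ 0.625  -0.2657] [ 0.6305 -0.2707]
top e 87 [ 0.6314 -0.272   0.0036  0.0018] foot mean [ 0.6264 -0.2661] [ 0.6319 -0.2703]
t 7.58 pos [ 0.5024 -0.2231  0.2512] q [-0.62  -0.212  2.119  0.056  0.805 -1.693] F [-0.1  0.5 -2.5] op 0.708
turn [-0.     -0.0046 -0.0045] shift cm [-12.3    2.03   6.12] | deg 0.4 cm 13.9
```

Run:
```python
from jarfit import *
p,Rt=place([.6305,-.2743,.280],np.radians(-30));inc(p,Rt)
```

```text
t 7.58 pos [ 0.5024 -0.2231  0.2512] q [-0.62  -0.212  2.119  0.056  0.805 -1.693] F [-0.1  0.5 -2.5] op 0.708
turn [-0.     -0.0046 -0.0045] shift cm [-12.39   1.96   6.72] | deg 0.4 cm 14.2
```

Request:
servo_tool(increments="0 -0.002 -0.002 -0.6 0.1 0.3 5; 0 -0.004 -0.004 -1.8 0.3 1 5; 0 -0.0046 -0.0045 -3.4 0.55 1.85 5; 0 -0.0046 -0.0045 -5.2 0.82 2.8 5; 0 -0.0046 -0.0045 -7 1.1 3.8 5; 0 -0.0046 -0.0045 -8.8 1.4 4.8 5; 0 -0.0046 -0.0045 -10.5 1.66 5.7 5; 0 -0.0046 -0.0045 -11.7 1.85 6.35 5; 0 -0.0046 -0.0045 -12.3 1.95 6.7 5; 0 -0.0046 -0.0045 -12.39 1.96 6.72 5")

```text
time: 8.42
eef_pos: [0.6353, -0.2779, 0.2426]
tcp_rot: [0.252, 0.943, -0.057, 0.21]
contact_force: [-0.9, 0.7, -1.3]
opening: 0.703
```

Request:
servo_tool(increments="0 0 0 0 0 0 5; 0 0 0 0 0 0 5; 0 0 0 0 0 0 5")

```text
time: 8.67
eef_pos: [0.6339, -0.277, 0.2437]
tcp_rot: [0.252, 0.943, -0.057, 0.21]
contact_force: [0.2, -1.3, -2.8]
opening: 0.705
```

Run:
```python
from jarfit import *
np.set_printoptions(suppress=True,precision=4)
p,Rt=place([.6305,-.2743,.165],np.radians(-30));inc(p,Rt)
im,d=shot('top','f');cv2.imwrite('pics/f_1.png',cv2.resize(im[120:250,260:400,::-1],None,fx=4.5,fy=4.5,interpolation=cv2.INTER_CUBIC))
im,d=shot('side','f');cv2.imwrite('pics/f_2.png',cv2.resize(im[190:330,250:370,::-1],None,fx=4.2,fy=4.2,interpolation=cv2.INTER_CUBIC))
st=ctrl.get_state();Rg=R.from_quat(st['tcp_rot']);jt=np.load('jt.npy');O0=st['eef_pos']+Rg.apply(jt[:3]);a0=Rg.apply(jt[3:])
W=world('side',d);g=im.max(2);q=W-O0;s=q@a0;r=np.linalg.norm(q-s[...,None]*a0,axis=2)
m=(d>0)&(s>-.02)&(s<.12)&(r<.045)&(g>95);P=W[m]
for l,h in ((.04,.055),(.055,.07),(.07,.085),(.085,.1)):
    k=(s[m]>l)&(s[m]<h);f=least_squares(lambda p:np.hypot(P[k,0]-p[0],P[k,1]-p[1])-.0317,O0[:2],loss='soft_l1',f_scale=.002);print(l,k.sum(),f.x,f.cost)
print(np.percentile(s[m],[1,99]),O0,a0)
```

```text
t 8.67 pos [ 0.6339 -0.277   0.2437] q [-0.564  0.127  1.808  0.024  0.768 -1.626] F [ 0.2 -1.3 -2.8] op 0.705
turn [-0.0005  0.0029  0.0008] shift cm [ 4.97  0.   10.54] | deg 0.2 cm 11.7
0.04 54 [ 0.6288 -0.2753] 9.925689778280108e-05
0.055 80 [ 0.6299 -0.2752] 7.132364622862527e-05
0.07 64 [ 0.6296 -0.2741] 6.307409251275078e-05
0.085 41 [ 0.631  -0.2729] 2.61442228980893e-05
[-0.0144  0.0941] [ 0.6307 -0.2743  0.2818] [ 0.0019 -0.0037 -1.    ]
```

View pics/f_2.png

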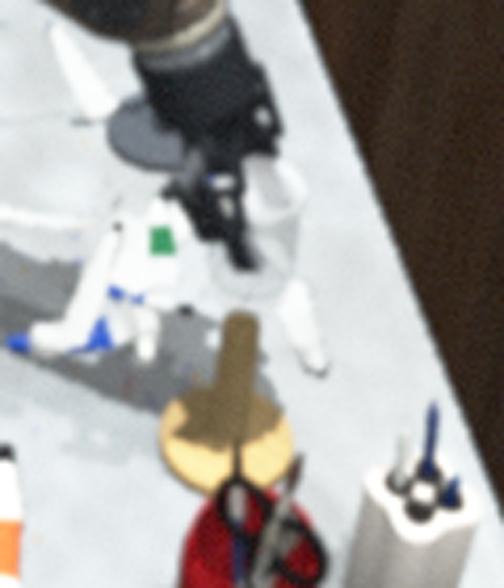

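View pics/f_1.png

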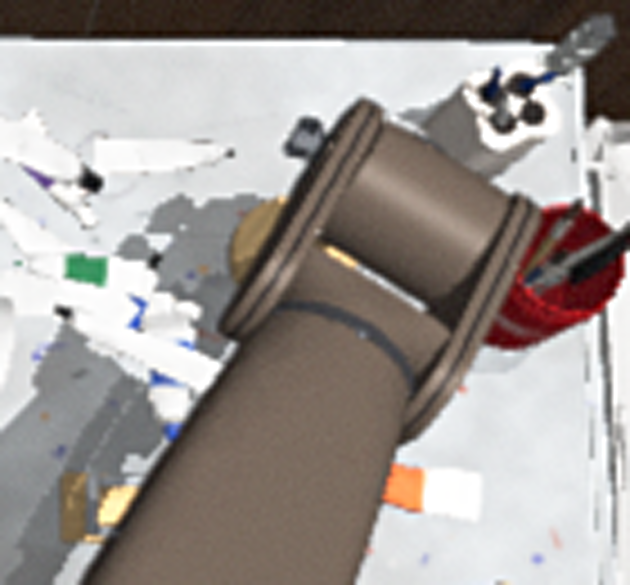

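The jar, at side crop (260,160–300), is directly above the wooden peg's top at (240,320). The side camera puts the two axes within 1–2 mm of each other. Lowering.

Request:
servo_tool(increments="0 0.003 0 0.2 0 0.4 5; 0 0.003 0 0.6 0 1.2 5; 0 0.003 0 1.1 0 2.3 5; 0 0.003 0 1.6 0 3.4 5; 0 0.003 0 2.1 0 4.5 5; 0 0.003 0 2.6 0 5.5 5; 0 0.003 0 3 0 6.4 5; 0 0.003 0 3.4 0 7.2 5; 0 0.003 0 3.6 0 7.6 5; 0 0.003 0 3.65 0 7.7 5")

```text
time: 9.6
eef_pos: [0.6337, -0.2769, 0.1566]
tcp_rot: [0.252, 0.943, -0.056, 0.208]
contact_force: [-1.3, 0.7, -2.4]
opening: 0.706
```

Run:
```python
from jarfit import *
np.set_printoptions(suppress=True,precision=4)
p,Rt=place([.6305,-.2743,.165],np.radians(-30));inc(p,Rt)
im,d=shot('side','g');cv2.imwrite('pics/g_2.png',cv2.resize(im[210:330,260:360,::-1],None,fx=5,fy=5,interpolation=cv2.INTER_CUBIC))
```

```text
t 9.6 pos [ 0.6337 -0.2769  0.1566] q [-0.564  0.223  1.868  0.029  0.617 -1.632] F [-1.3  0.7 -2.4] op 0.706
turn [-0.0004 -0.0021  0.0009] shift cm [ 1.23 -0.    2.69] | deg 0.1 cm 3.0
```

View pics/g_2.png

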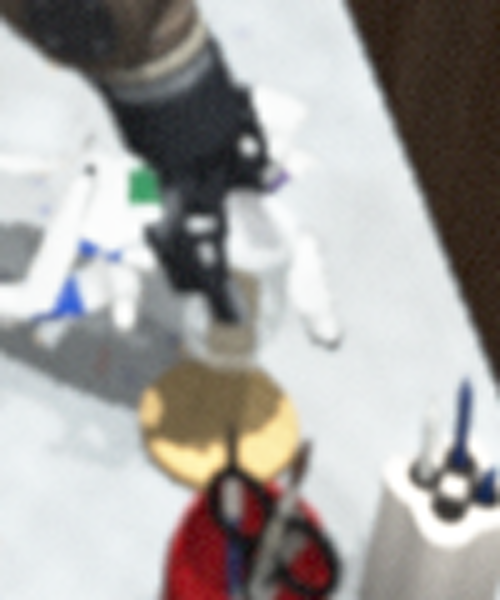

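The peg at crop (235,270–350) is inside the jar and centred. Lowering on, more slowly.

Request:
servo_tool(increments="0 0 0 0.1 0 0.25 5; 0 0 0 0.3 0 0.65 5; 0 0 0 0.5 0 1.1 5; 0 0 0 0.7 0 1.5 5; 0 0 0 0.85 0 1.85 5; 0 0 0 1 0 2.15 5; 0 0 0 1.1 0 2.4 5; 0 0 0 1.15 0 2.5 5; 0 0 0 1.15 0 2.5 5")

```text
time: 10.4
eef_pos: [0.6342, -0.2773, 0.1304]
tcp_rot: [0.252, 0.943, -0.056, 0.209]
contact_force: [-0.1, -0.1, -2.2]
opening: 0.705
```

Run:
```python
from jarfit import *
p,Rt=place([.6305,-.2743,.159],np.radians(-30));inc(p,Rt)
```

```text
t 10.4 pos [ 0.6342 -0.2773  0.1304] q [-0.564  0.258  1.88   0.031  0.568 -1.635] F [-0.1 -0.1 -2.2] op 0.705
turn [-0.0005 -0.0004  0.001 ] shift cm [ 0.44 -0.    0.83] | deg 0.1 cm 0.9
```

Request:
servo_tool(increments="0 0 0 0.04 0 0.08 5; 0 0 0 0.08 0 0.17 5; 0 0 0 0.12 0 0.25 5; 0 0 0 0.16 0 0.33 5; 0 0 0 0.2 0 0.42 5; 0 0 0 0.23 0 0.5 5; 0 0 0 0.25 0 0.54 5; 0 0 0 0.25 0 0.54 5")

```text
time: 11.07
eef_pos: [0.6343, -0.2773, 0.1248]
tcp_rot: [0.252, 0.943, -0.056, 0.209]
contact_force: [-0.7, 0.3, -3.2]
opening: 0.71
```

Request:
servo_tool(increments="0 0 0 0.02 0 0.05 5; 0 0 0 0.04 0 0.09 5; 0 0 0 0.06 0 0.13 5; 0 0 0 0.08 0 0.17 5; 0 0 0 0.08 0 0.17 5")

```text
time: 11.48
eef_pos: [0.6343, -0.2774, 0.123]
tcp_rot: [0.252, 0.943, -0.056, 0.209]
contact_force: [-0.3, -0.0, -4.4]
opening: 0.71
```

Request:
servo_tool(increments="0 0 0 0.02 0 0.05 5; 0 0 0 0.04 0 0.09 5; 0 0 0 0.06 0 0.13 5; 0 0 0 0.06 0 0.13 5")

```text
time: 11.82
eef_pos: [0.6343, -0.2773, 0.1215]
tcp_rot: [0.252, 0.943, -0.056, 0.209]
contact_force: [0.3, -0.2, -3.3]
opening: 0.711
```

Request:
servo_tool(increments="0 0 0 0.02 0 0.05 5; 0 0 0 0.04 0 0.09 5; 0 0 0 0.04 0 0.09 5; 0 0 0 0.04 0 0.09 5")

```text
time: 12.15
eef_pos: [0.6346, -0.2775, 0.1213]
tcp_rot: [0.252, 0.943, -0.057, 0.21]
contact_force: [-1.7, -0.3, 0.6]
opening: 0.705
```

Contact shows as the force going from -3.3 to +0.6 N at the predicted height. Opening gently.

Request:
servo_tool(increments="0 0 0 0 0 0 6; 0 0 0 0 0 0 6.2; 0 0 0 0 0 0 6.4; 0 0 0 0 0 0 6.6; 0 0 0 0 0 0 6.9; 0 0 0 0 0 0 7.2; 0 0 0 0 0 0 7.6; 0 0 0 0 0 0 8; 0 0 0 0 0 0 8.5; 0 0 0 0 0 0 8.5")

```text
time: 12.98
eef_pos: [0.6344, -0.2774, 0.1207]
tcp_rot: [0.252, 0.943, -0.056, 0.209]
contact_force: [0.6, 0.8, -0.3]
opening: 0.999
```

Run:
```python
from h import *
print(ctrl.get_state()['contact_force'],ctrl.get_state()['opening'])
im,d=shot('side','i');cv2.imwrite('pics/i_2.png',cv2.resize(im[210:330,260:360,::-1],None,fx=5,fy=5,interpolation=cv2.INTER_CUBIC))
```

```text
[ 0.55361207  0.7637964  -0.30529182] 0.9985154418701916
```

View pics/i_2.png

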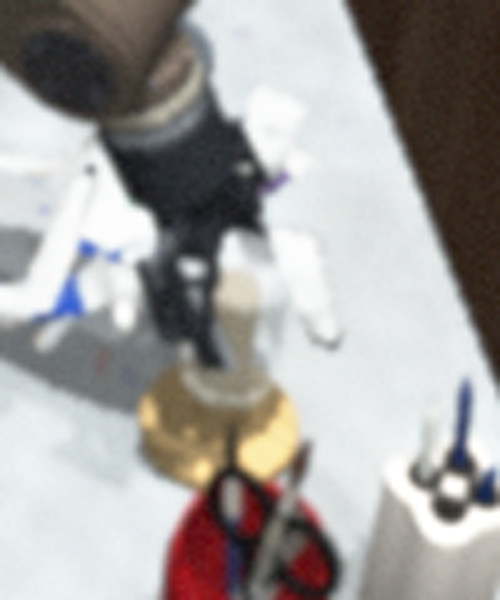

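The jar is seated on the peg and free, at crop (235,240–400). I'll back off along the tool axis.

Request:
servo_tool(increments="0 0 0 0 0 -0.4 8.5; 0 0 0 0 0 -1.2 8.5; 0 0 0 0 0 -2.4 8.5; 0 0 0 0 0 -3.8 8.5; 0 0 0 0 0 -5.4 8.5; 0 0 0 0 0 -7.2 8.5; 0 0 0 0 0 -9 8.5; 0 0 0 0 0 -11 8.5; 0 0 0 0 0 -13 8.5; 0 0 0 0 0 -14 8.5")

```text
time: 13.87
eef_pos: [0.5833, -0.2477, 0.2521]
tcp_rot: [0.252, 0.943, -0.057, 0.212]
contact_force: [0.5, 0.1, 0.9]
opening: 0.998
```

Run:
```python
from ik import *
np.set_printoptions(suppress=True,precision=4)
# grasp bail: pail y axis v, center
v=np.array([.3715,.9284,0]);c=np.array([.4239,.1835,.130])
for side in(1,-1):
  for az0 in (0,np.pi):
    g=c+side*.025*v; az=np.arctan2(v[1],v[0])+az0
    p=g-np.array([0,0,.005]); Rt=downR(az)
    # place: bar az 94deg, bar mid at hook seat offset 
    print(side,az0,p,ik(p,Rt,[np.array([0,-.1,2.1,0,1.1,0]),np.array([0,-.1,2.1,0,1.1,-1.5]),np.array([0,-.1,2.1,0,1.1,1.5])]))
    w=np.array([-.068,.9977,0]);az2=np.arctan2(w[1],w[0])+az0
    for pos in (np.array([.43,.085,.32]),np.array([.557,.085,.2765])):
        print('   hook',ik(pos+side*.025*w-np.array([0,0,.005]),downR(az2),[np.array([0,-.1,2.1,0,1.1,0]),np.array([0,-.1,2.1,0,1.1,-1.5]),np.array([0,-.1,2.1,0,1.1,1.5])]))
```

```text
1 0 [0.4332 0.2067 0.125 ] [ 0.2347 -0.0193  2.1495  0.      1.0114  0.6153]
   hook [ 0.0224 -0.2879  2.0262  0.      1.4033 -0.0456]
   hook [ 0.0173  0.0311  1.8177 -0.      1.2928 -0.0507]
1 3.141592653589793 [0.4332 0.2067 0.125 ] [ 0.2347 -0.0193  2.1495 -0.      1.0114 -2.5263]
   hook None
   hook None
-1 0 [0.4146 0.1603 0.125 ] [ 0.1413 -0.1043  2.2297 -0.      1.0162  0.5219]
   hook [-0.094  -0.304   2.0386  0.      1.407  -0.162 ]
   hook [-0.0724  0.0217  1.8273 -0.      1.2926 -0.1404]
-1 3.141592653589793 [0.4146 0.1603 0.125 ] [ 0.1413 -0.1043  2.2297 -0.      1.0162 -2.6197]
   hook None
   hook None
```

Run:
```python
from ik import *
Rt=downR(np.arctan2(.9284,.3715)); inc([.455,-.06,.29],Rt)
st=ctrl.get_state();R0=R.from_quat(st['tcp_rot']);rv=(R0.inv()*Rt).as_rotvec();qq=st['qpos'];p=np.array([.455,-.06,.29])
for f in np.linspace(.25,1,4):
    qq=ik(st['eef_pos']+f*(p-st['eef_pos']),R0*R.from_rotvec(rv*f),[qq]);print(f,None if qq is None else qq.round(2))
im,d=shot('side','k');cv2.imwrite('pics/k_2.png',cv2.resize(im[200:330,240:360,::-1],None,fx=4.5,fy=4.5,interpolation=cv2.INTER_CUBIC))
W=world('side',d);m=(d>0)&(np.hypot(W[...,0]-.63,W[...,1]+.274)<.04)&(W[...,2]>.05)&(W[...,2]<.2);P=W[m];print(len(P),P.max(0),P.min(0))
for l,h in((.07,.09),(.09,.11),(.11,.13),(.13,.15)):
    k=(P[:,2]>l)&(P[:,2]<h);f=least_squares(lambda p:np.hypot(P[k,0]-p[0],P[k,1]-p[1])-.0317,[.63,-.274],loss='soft_l1',f_scale=.002);print(l,k.sum(),f.x)
```

```text
t 13.87 pos [ 0.5833 -0.2477  0.2521] q [-0.568 -0.012  1.938  0.027  0.773 -1.632] F [0.5 0.1 0.9] op 0.998
turn [0.3149 0.365  1.4038] shift cm [ 16.89   9.85 -12.21] | deg 85.0 cm 23.1
0.25 [-0.49 -0.08  1.97 -0.09  0.92 -1.13]
0.5 [-0.43 -0.13  1.98 -0.12  1.08 -0.71]
0.75 [-0.38 -0.18  2.   -0.08  1.23 -0.33]
1.0 [-0.35 -0.23  2.03  0.    1.35  0.03]
642 [ 0.6622143  -0.24594675  0.16293586] [ 0.59717324 -0.30939086  0.0612878 ]
0.07 62 [ 0.63067763 -0.27349712]
0.09 90 [ 0.6301349  -0.27425415]
0.11 91 [ 0.62992029 -0.27456018]
0.13 89 [ 0.63011949 -0.27432911]
```

View pics/k_2.png

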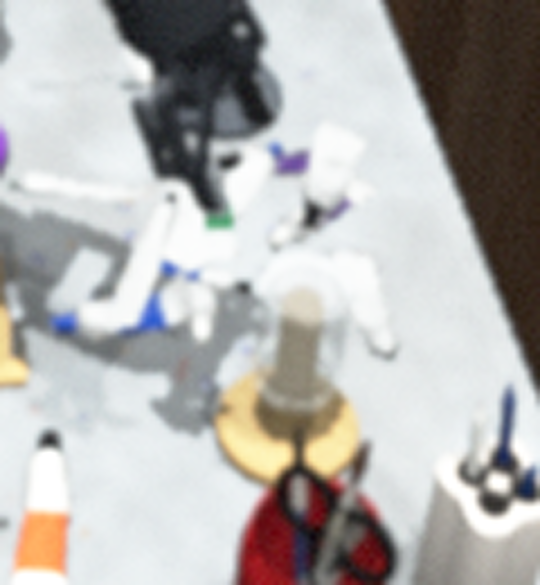

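The jar hangs upright on the wooden peg at crop (300,250–410). Its fitted axis is vertical at (0.630,-0.274) and its top is at about 0.16 m. Now the pail.

Request:
servo_tool(increments="0.006 0.007 0.03 0.3 0.2 -0.4 6; 0.02 0.022 0.085 1 0.6 -1 6; 0.036 0.042 0.16 1.95 1.15 -1.7 6; 0.058 0.067 0.26 3.1 1.8 -2.5 6; 0.081 0.094 0.36 4.35 2.5 -3.3 6; 0.103 0.12 0.46 5.55 3.2 -4.2 6; 0.126 0.146 0.56 6.75 3.9 -5 6; 0.148 0.172 0.66 8 4.6 -5.8 6; 0.168 0.195 0.75 9 5.2 -6.5 6; 0.18 0.21 0.8 9.6 5.6 -7 6")

```text
time: 14.75
eef_pos: [0.5095, -0.1399, 0.2701]
tcp_rot: [0.621, 0.777, -0.027, 0.094]
contact_force: [0.3, -0.1, 0.5]
opening: 0.702
```

Run:
```python
from ik import *
Rt=downR(np.arctan2(.9284,.3715)); inc([.455,-.04,.29],Rt)
```

```text
t 14.75 pos [ 0.5095 -0.1399  0.2701] q [-0.415 -0.138  1.989 -0.11   1.125 -0.598] F [ 0.3 -0.1  0.5] op 0.702
turn [0.1273 0.1518 0.6007] shift cm [10.39 -2.88 -4.15] | deg 36.2 cm 11.6
```

Request:
servo_tool(increments="0.008 0.01 0.04 0.7 -0.2 -0.3 6; 0.023 0.027 0.11 1.9 -0.5 -0.8 6; 0.042 0.05 0.2 3.4 -0.95 -1.4 6; 0.064 0.076 0.3 5.2 -1.4 -2.1 6; 0.085 0.1 0.4 6.9 -1.9 -2.8 6; 0.104 0.124 0.49 8.5 -2.35 -3.4 6; 0.119 0.142 0.56 9.7 -2.7 -3.9 6; 0.127 0.152 0.6 10.4 -2.88 -4.15 6")

```text
time: 15.42
eef_pos: [0.4547, -0.0402, 0.2901]
tcp_rot: [0.828, 0.561, 0.0, 0.0]
contact_force: [-0.1, -0.1, 0.9]
opening: 0.703
```

Run:
```python
from ik import *
Rt=downR(np.arctan2(.9284,.3715)); inc([.4332,.2067,.27],Rt); inc([.445,.08,.28],Rt)
```

```text
t 15.42 pos [ 0.4547 -0.0402  0.2901] q [-0.311 -0.25   2.039  0.     1.351  0.068] F [-0.1 -0.1  0.9] op 0.703
turn [ 0.0009 -0.0001  0.0016] shift cm [ 22.14 -11.14   2.  ] | deg 0.1 cm 24.9
t 15.42 pos [ 0.4547 -0.0402  0.2901] q [-0.311 -0.25   2.039  0.     1.351  0.068] F [-0.1 -0.1  0.9] op 0.703
turn [ 0.0009 -0.0001  0.0016] shift cm [10.8  -5.35  1.01] | deg 0.1 cm 12.1
```

Request:
servo_tool(increments="0 0 0 0.8 -0.4 0 5; 0 0 0 2.4 -1.2 0.1 5; 0 0 0 4.8 -2.4 0.3 5; 0 0 0 7.5 -3.8 0.6 5; 0 0 0 10.5 -5.3 1 4; 0 0 0 13.5 -6.8 1.3 4; 0 0 0 16.5 -8.3 1.6 4; 0 0 0 19.2 -9.7 1.8 4; 0 0 0 21.2 -10.7 2 4; 0 0 0 22.1 -11.1 2 4")

```text
time: 16.25
eef_pos: [0.4323, 0.2077, 0.2687]
tcp_rot: [0.826, 0.564, -0.0, 0.0]
contact_force: [0.3, -0.8, -0.3]
opening: 0.469
```

Run:
```python
from ik import *
Rt=downR(np.arctan2(.9284,.3715)); inc([.4332,.2067,.125],Rt)
im,d=shot('top','l');cv2.imwrite('pics/l_1.png',cv2.resize(im[140:290,110:290,::-1],None,fx=4,fy=4,interpolation=cv2.INTER_CUBIC))
im,d=shot('side','l');cv2.imwrite('pics/l_2.png',cv2.resize(im[130:260,180:320,::-1],None,fx=4.5,fy=4.5,interpolation=cv2.INTER_CUBIC))
```

```text
t 16.25 pos [0.4323 0.2077 0.2687] q [ 2.370e-01 -1.750e-01  2.016e+00 -1.000e-03  1.301e+00  6.090e-01] F [ 0.3 -0.8 -0.3] op 0.469
turn [0.0003 0.0012 0.0082] shift cm [-0.04  0.12 14.37] | deg 0.5 cm 14.4
```

View pics/l_1.png

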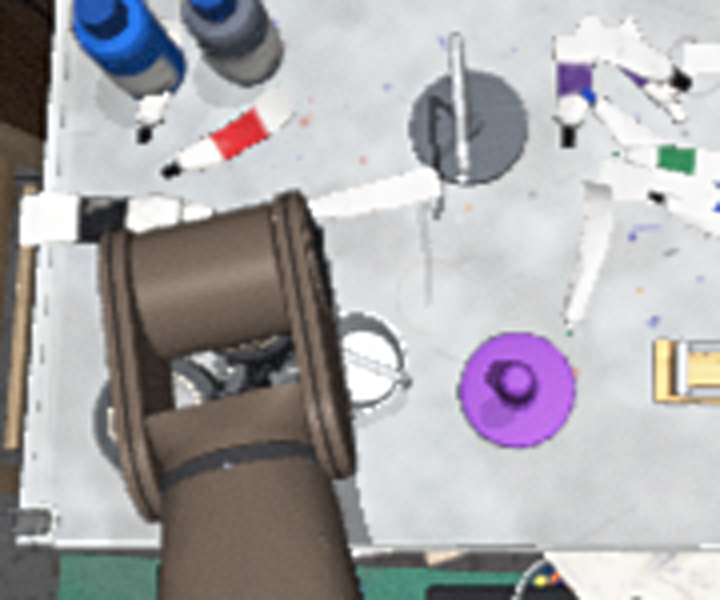

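View pics/l_2.png

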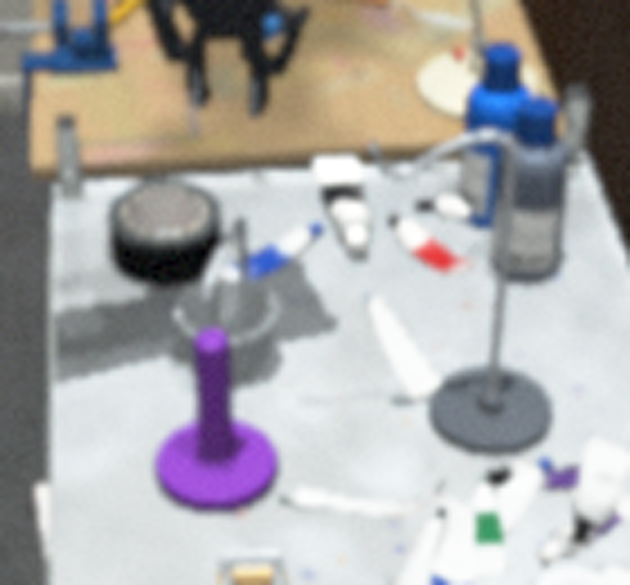

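The fingers are above the far half of the bail: side crop shows them at (195–260,90), with the bail at (238,225). Descending.

Request:
servo_tool(increments="0 0 0.008 0 0.05 0.5 4; 0 0 0.008 0 0.12 1.6 4; 0 0 0.008 0 0.12 3.2 4; 0 0 0.008 0 0.12 5.2 4; 0 0 0.008 0 0.12 7.2 4; 0 0 0.008 0 0.12 9.2 4; 0 0 0.008 0 0.12 11.2 4; 0 0 0.008 0 0.12 12.8 4; 0 0 0.008 0 0.12 14 4; 0 0 0.008 0 0.12 14.4 4")

```text
time: 17.18
eef_pos: [0.433, 0.2027, 0.1224]
tcp_rot: [0.83, 0.558, -0.002, 0.0]
contact_force: [0.2, 0.2, 0.8]
opening: 0.468
```

Run:
```python
from ik import *
Rt=downR(np.arctan2(.9284,.3715)); inc([.4332,.2067,.125],Rt)
im,d=shot('side','m');cv2.imwrite('pics/m_2.png',cv2.resize(im[140:240,190:290,::-1],None,fx=5.5,fy=5.5,interpolation=cv2.INTER_CUBIC))
```

```text
t 17.18 pos [0.433  0.2027 0.1224] q [ 2.260e-01 -7.000e-03  2.146e+00 -2.000e-03  1.007e+00  6.140e-01] F [0.2 0.2 0.8] op 0.468
turn [-0.0027  0.0042 -0.0062] shift cm [ 0.38 -0.13 -0.26] | deg 0.5 cm 0.5
```

View pics/m_2.png

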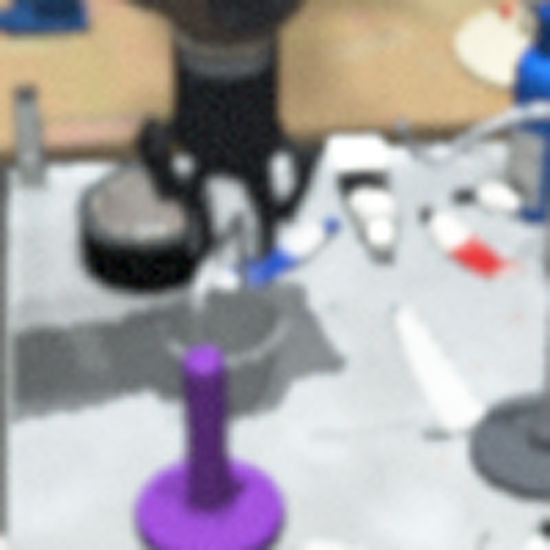

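Request:
servo_tool(increments="0 0 -0.006 0 0 0 4; 0 0 -0.006 0.1 0 0 4; 0 0 -0.006 0.1 0 0 4; 0 0 -0.006 0.1 0 0 4")

```text
time: 17.57
eef_pos: [0.4357, 0.2056, 0.1267]
tcp_rot: [0.828, 0.561, 0.001, 0.001]
contact_force: [0.1, 0.3, 0.4]
opening: 0.47
```

Run:
```python
from ik import *
Rt=downR(np.arctan2(.9284,.3715)); inc([.4332,.2067,.125],Rt)
```

```text
t 17.57 pos [0.4357 0.2056 0.1267] q [ 2.310e-01 -9.000e-03  2.139e+00 -2.000e-03  1.009e+00  6.100e-01] F [0.1 0.3 0.4] op 0.47
turn [ 0.0033 -0.0003  0.002 ] shift cm [ 0.01 -0.28  0.17] | deg 0.2 cm 0.3
```

Request:
servo_tool(increments="0 0 0 0 -0.1 0.1 4; 0 0 0 0 -0.2 0.15 4; 0 0 0 0 -0.2 0.15 4; 0 0 0 0 -0.2 0.15 3; 0 0 0 0 -0.2 0.15 2.4; 0 0 0 0 -0.2 0.15 1.8; 0 0 0 0 -0.2 0.15 1.2; 0 0 0 0 -0.2 0.15 0.6; 0 0 0 0 -0.2 0.15 0.2; 0 0 0 0 -0.2 0.15 0.2", grip_force=60)

```text
time: 18.4
eef_pos: [0.4331, 0.2063, 0.1243]
tcp_rot: [0.828, 0.561, 0.0, 0.001]
contact_force: [0.0, 1.3, 0.8]
opening: 0.079
```

Request:
servo_tool(increments="0 0 0 0 0 0 0.2; 0 0 0 0 0 0 0.2; 0 0 0 0 0 0 0.2; 0 0 0 0 0 0 0.2", grip_force=80)

```text
time: 18.73
eef_pos: [0.4332, 0.2063, 0.1244]
tcp_rot: [0.828, 0.561, 0.0, 0.001]
contact_force: [-0.7, 1.0, 1.6]
opening: 0.078
```

Run:
```python
from ik import *
Rt=downR(np.arctan2(.9284,.3715)); inc([.4332,.2067,.125],Rt)
```

```text
t 18.73 pos [0.4332 0.2063 0.1244] q [ 2.330e-01 -9.000e-03  2.144e+00 -2.000e-03  1.005e+00  6.130e-01] F [-0.7  1.   1.6] op 0.078
turn [0.0018 0.0005 0.002 ] shift cm [ 0.03 -0.02 -0.06] | deg 0.2 cm 0.1
```

The bail is gripped; the reading of 0.078 fits the 9 mm bar. Lifting.

Request:
servo_tool(increments="0 0 0 0 0 -0.3 0.2; 0 0 0 0 0 -1 0.2; 0 0 0 0 0 -2.2 0.2; 0 0 0 0 0 -4 0.2; 0 0 0 0 0 -6 0.2; 0 0 0 0 0 -8.5 0.2; 0 0 0 0 0 -11 0.2; 0 0 0 0 0 -13.5 0.2; 0 0 0 0 0 -15.5 0.2; 0 0 0 0 0 -17 0.2")

```text
time: 19.57
eef_pos: [0.4333, 0.2064, 0.2969]
tcp_rot: [0.828, 0.561, 0.001, 0.002]
contact_force: [0.3, 1.3, -1.6]
opening: 0.074
```

Request:
servo_tool(increments="0 0 0 0 0 -0.8 0.2; 0 0 0 0 0 -1.8 0.2; 0 0 0 0 0 -2 0.2; 0 0 0 0 0 -2 0.2; 0 0 0 0 0 -2 0.2")

```text
time: 19.98
eef_pos: [0.4325, 0.2064, 0.3131]
tcp_rot: [0.828, 0.561, -0.001, 0.001]
contact_force: [0.9, -0.4, -1.3]
opening: 0.077
```

Run:
```python
from ik import *
np.set_printoptions(suppress=True,precision=4)
w=np.array([-.068,.9977,0]);az=np.arctan2(w[1],w[0])
for x in (.45,.557):
    mid=np.array([x,.085+(x-.557)*.068,.318]);p=mid+.0246*w-[0,0,.0056];print(p);inc(p,downR(az))
im,d=shot('top','n');cv2.imwrite('pics/n_1.png',cv2.resize(im[140:290,110:290,::-1],None,fx=4,fy=4,interpolation=cv2.INTER_CUBIC))
im,d=shot('side','n');cv2.imwrite('pics/n_2.png',cv2.resize(im[90:240,180:320,::-1],None,fx=4,fy=4,interpolation=cv2.INTER_CUBIC))
```

```text
[0.4483 0.1023 0.3124]
t 19.98 pos [0.4325 0.2064 0.3131] q [ 0.234 -0.205  1.961 -0.002  1.387  0.613] F [ 0.9 -0.4 -1.3] op 0.077
turn [-0.0004  0.002  -0.4467] shift cm [-9.09  5.32  0.09] | deg 25.6 cm 10.5
[0.5553 0.1095 0.3124]
t 19.98 pos [0.4325 0.2064 0.3131] q [ 0.234 -0.205  1.961 -0.002  1.387  0.613] F [ 0.9 -0.4 -1.3] op 0.077
turn [-0.0004  0.002  -0.4467] shift cm [-4.46 14.99  0.08] | deg 25.6 cm 15.6
```

View pics/n_2.png

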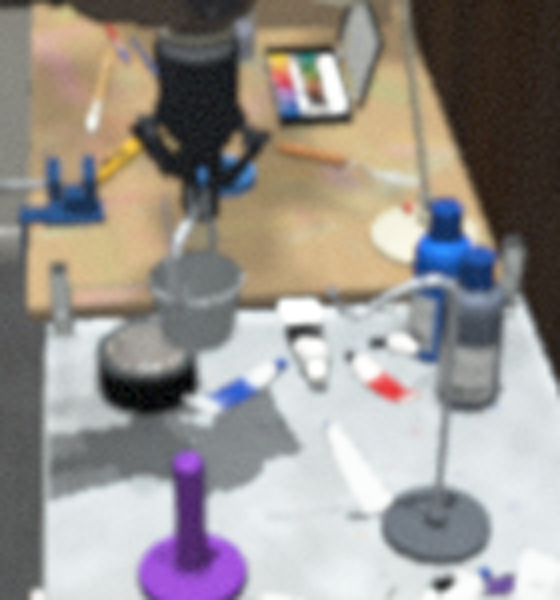

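View pics/n_1.png

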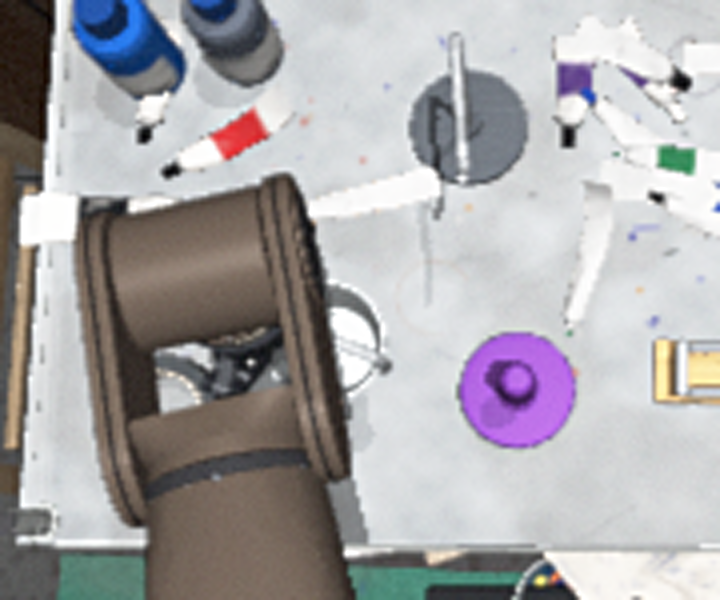

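The pail hangs upright from the fingers at side crop (195,250–340), clear of everything. I'll turn it and line it up in front of the hook.

Request:
servo_tool(increments="0 0 -0.02 -0.3 0.2 -0.1 0.2; 0 0 -0.06 -1.1 0.6 -0.1 0.2; 0 0 -0.12 -2.4 1.4 -0.1 0.2; 0 0 -0.19 -3.8 2.2 -0.1 0.2; 0 0 -0.26 -5.2 3.1 0 0.2; 0 0 -0.33 -6.6 3.9 0 0.2; 0 0 -0.39 -7.8 4.6 0.05 0.2; 0 0 -0.43 -8.7 5.1 0.09 0.2; 0 0 -0.447 -9.09 5.32 0.09 0.2; 0 0 -0.447 -9.09 5.32 0.09 0.2")

```text
time: 20.92
eef_pos: [0.4485, 0.1014, 0.3124]
tcp_rot: [0.683, 0.73, -0.001, 0.0]
contact_force: [-0.4, 0.6, -1.5]
opening: 0.076
```

Request:
servo_tool(increments="0 0 0 0 0 0 0.2; 0 0 0 0 0 0 0.2; 0 0 0 0 0 0 0.2")

```text
time: 21.17
eef_pos: [0.4486, 0.1028, 0.3132]
tcp_rot: [0.682, 0.731, -0.0, 0.001]
contact_force: [-0.1, -0.1, -2.7]
opening: 0.077
```

Run:
```python
from ik import *
np.set_printoptions(suppress=True,precision=4)
w=np.array([-.068,.9977,0]);az=np.arctan2(w[1],w[0])
for x in (.45,.557):
    mid=np.array([x,.085+(x-.557)*.068,.318]);p=mid+.0246*w-[0,0,.0056];inc(p,downR(az))
im,d=shot('top','o');cv2.imwrite('pics/o_1.png',cv2.resize(im[130:250,180:290,::-1],None,fx=5,fy=5,interpolation=cv2.INTER_CUBIC))
im,d=shot('side','o');cv2.imwrite('pics/o_2.png',cv2.resize(im[100:240,200:320,::-1],None,fx=4.2,fy=4.2,interpolation=cv2.INTER_CUBIC))
for n in('top','side'):
    im,d=load(n,'o');W=world(n,d);m=(d>0)&(abs(W[...,0]-.45)<.03)&(abs(W[...,1]-.075)<.06)&(W[...,2]>.29)&(W[...,2]<.34)
    vv,uu=np.where(m);P=np.c_[uu,vv,W[m],im[m].max(1)];P=P[P[:,5]>90]
    print(n,len(P));print(P[np.argsort(P[:,3])][::3])
```

```text
t 21.17 pos [0.4486 0.1028 0.3132] q [ 0.005 -0.254  2.001 -0.001  1.394 -0.064] F [-0.1 -0.1 -2.7] op 0.077
turn [0.0005 0.0013 0.0007] shift cm [-0.05 -0.03  0.08] | deg 0.1 cm 0.1
t 21.17 pos [0.4486 0.1028 0.3132] q [ 0.005 -0.254  2.001 -0.001  1.394 -0.064] F [-0.1 -0.1 -2.7] op 0.077
turn [0.0005 0.0013 0.0007] shift cm [-0.06 10.7   0.09] | deg 0.1 cm 10.7
top 25
[[245.     213.       0.4529   0.0275   0.309  169.    ]
 [244.     213.       0.4525   0.0303   0.3117 158.    ]
 [243.     214.       0.4507   0.033    0.3032 103.    ]
 [243.     211.       0.457    0.0331   0.3197 222.    ]
 [242.     211.       0.4569   0.0359   0.3202 216.    ]
 [241.     211.       0.4566   0.0387   0.3222 215.    ]
 [240.     211.       0.4564   0.0414   0.3234 225.    ]
 [239.     211.       0.4565   0.0442   0.3223 220.    ]
 [238.     211.       0.4567   0.0469   0.3206 198.    ]]
side 87
[[241.     174.       0.4554   0.0234   0.2929 123.    ]
 [240.     170.       0.4523   0.0238   0.3091 166.    ]
 [240.     171.       0.4523   0.0248   0.3043 140.    ]
 [241.     170.       0.4557   0.
[... 749 characters left out ...]
.3267 126.    ]
 [236.     158.       0.4441   0.0853   0.3172  95.    ]
 [236.     156.       0.4444   0.0874   0.3239  93.    ]
 [239.     156.       0.4549   0.0889   0.3223 110.    ]
 [236.     160.       0.4444   0.0909   0.3053 111.    ]
 [241.     157.       0.462    0.0923   0.3156  99.    ]
 [233.     158.       0.4343   0.0931   0.3127  94.    ]
 [233.     159.       0.4344   0.0949   0.3075 126.    ]
 [236.     159.       0.4449   0.0962   0.3059 102.    ]
 [232.     152.       0.4317   0.0972   0.3347 101.    ]
 [232.     153.       0.4317   0.0993   0.3293 103.    ]
 [241.     154.       0.4628   0.0997   0.323   93.    ]
 [232.     156.       0.4318   0.1053   0.3132 107.    ]]
```

View pics/o_2.png

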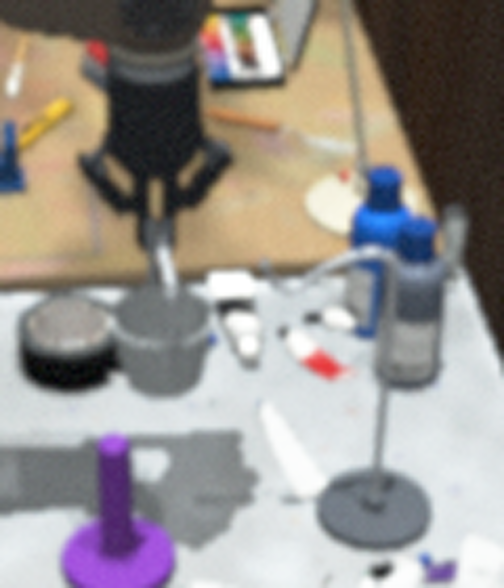

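View pics/o_1.png

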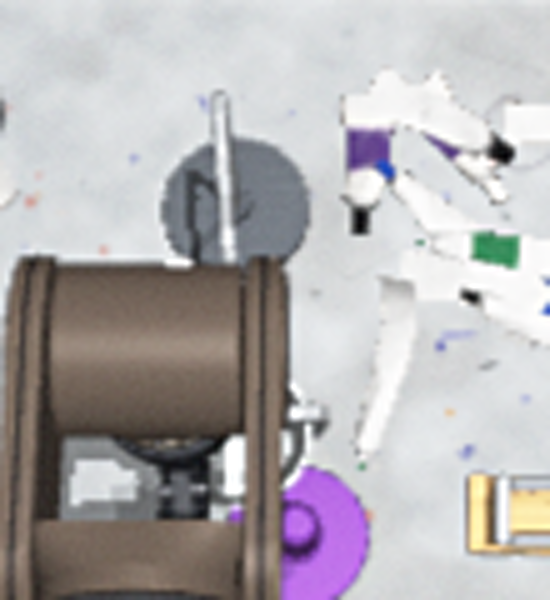

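The pail is level, with its bail facing the hook. Bar centre is about 0.318 m against a hook tip at 0.300 m, and the rim at about 0.252 m is under the hook's belly at 0.264 m. Sliding forward over the tip.

Request:
servo_tool(increments="0 0 0 0 0.3 0 0.2; 0 0 0 0 1 0 0.2; 0 0 0 0 2.1 0 0.2; 0 0 0 0 3.4 0 0.2; 0 0 0 0 4.8 0 0.2; 0 0 0 0 6.2 0 0.2; 0 0 0 0 7.4 0 0.2; 0 0 0 0 8.2 0 0.2; 0 0 0 0 8.6 0 0.2; 0 0 0 0 8.7 0 0.2")

```text
time: 22.1
eef_pos: [0.5361, 0.1084, 0.3132]
tcp_rot: [0.682, 0.731, -0.0, 0.001]
contact_force: [-0.5, -0.1, -1.5]
opening: 0.081
```

Run:
```python
from ik import *
w=np.array([-.068,.9977,0]);az=np.arctan2(w[1],w[0])
mid=np.array([.557,.085,.318]);p=mid+.0246*w-[0,0,.0056];inc(p,downR(az))
im,d=shot('side','p');cv2.imwrite('pics/p_2.png',cv2.resize(im[130:230,220:320,::-1],None,fx=6,fy=6,interpolation=cv2.INTER_CUBIC))
```

```text
t 22.1 pos [0.5361 0.1084 0.3132] q [ 1.500e-02 -4.400e-02  1.815e+00 -1.000e-03  1.370e+00 -5.400e-02] F [-0.5 -0.1 -1.5] op 0.081
turn [0.0004 0.0015 0.0004] shift cm [-0.01  1.93  0.08] | deg 0.1 cm 1.9
```

View pics/p_2.png

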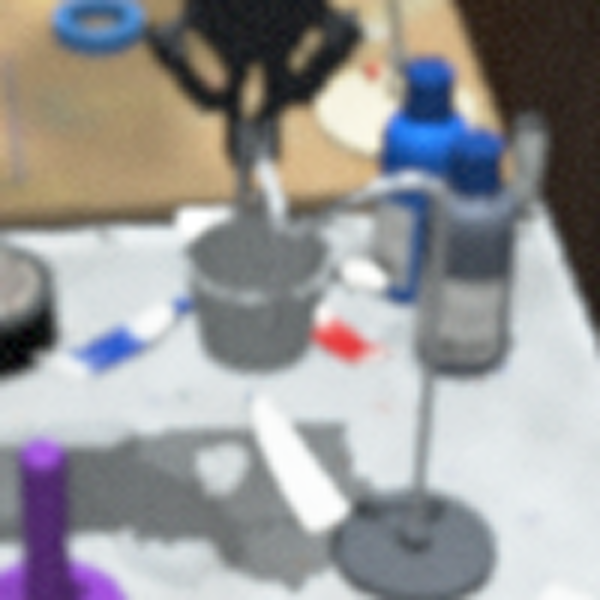

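Request:
servo_tool(increments="0 0 0 0 0.2 0 0.2; 0 0 0 0 0.6 0 0.2; 0 0 0 0 1.1 0 0.2; 0 0 0 0 1.5 0 0.2; 0 0 0 0 1.8 0 0.2; 0 0 0 0 1.93 0 0.2; 0 0 0 0 1.93 0 0.2; 0 0 0 0 1.93 0 0.2")

```text
time: 22.82
eef_pos: [0.5548, 0.1096, 0.3135]
tcp_rot: [0.683, 0.731, -0.0, 0.001]
contact_force: [0.3, -0.3, -1.3]
opening: 0.073
```

Run:
```python
from ik import *
np.set_printoptions(suppress=True,precision=4)
w=np.array([-.068,.9977,0]);az=np.arctan2(w[1],w[0])
mid=np.array([.557,.085,.2765]);p=mid+.0246*w-[0,0,.0056];inc(p,downR(az))
im,d=shot('side','q');cv2.imwrite('pics/q_2.png',cv2.resize(im[130:230,230:320,::-1],None,fx=6,fy=6,interpolation=cv2.INTER_CUBIC))
im,d=shot('top','q');cv2.imwrite('pics/q_1.png',cv2.resize(im[110:210,180:280,::-1],None,fx=6,fy=6,interpolation=cv2.INTER_CUBIC))
```

```text
t 22.82 pos [0.5548 0.1096 0.3135] q [ 0.016 -0.001  1.773 -0.001  1.369 -0.052] F [ 0.3 -0.3 -1.3] op 0.073
turn [0.0007 0.0015 0.0003] shift cm [-0.    0.05  4.26] | deg 0.1 cm 4.3
```

View pics/q_2.png

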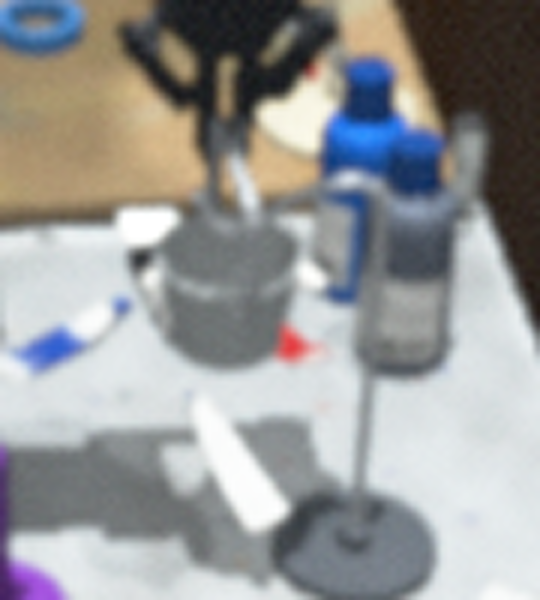

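View pics/q_1.png

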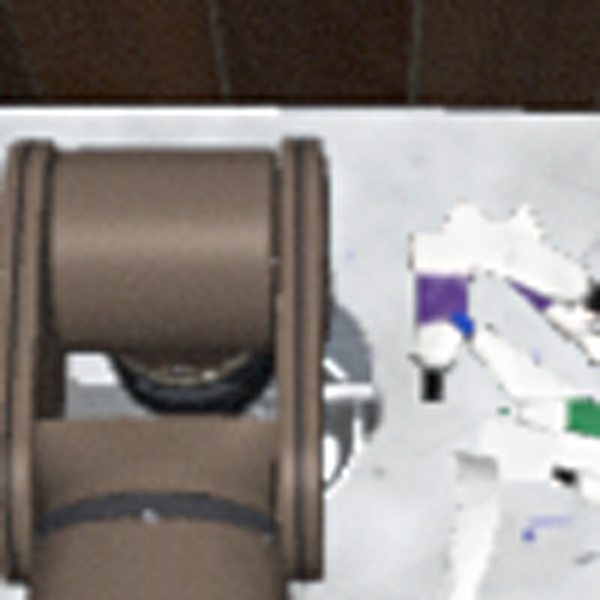

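The hook's tip shows at crop (208,200), left of the bar at (245,185). The rod passes on the right at (290,200), so the bar is over the valley. Lowering.

Request:
servo_tool(increments="0 0 0 0 0.05 0.3 0.2; 0 0 0 0 0.05 0.8 0.2; 0 0 0 0 0.05 1.4 0.2; 0 0 0 0 0.05 2 0.2; 0 0 0 0 0.05 2.6 0.2; 0 0 0 0 0.05 3.1 0.2; 0 0 0 0 0.05 3.5 0.2; 0 0 0 0 0.05 3.75 0.2; 0 0 0 0 0.05 3.85 0.2; 0 0 0 0 0.05 3.85 0.2")

```text
time: 23.75
eef_pos: [0.5553, 0.1096, 0.2748]
tcp_rot: [0.683, 0.731, -0.0, 0.001]
contact_force: [-0.1, -0.3, -0.6]
opening: 0.079
```

Request:
servo_tool(increments="0 0 0 0 0 0.1 0.2; 0 0 0 0 0 0.2 0.2; 0 0 0 0 0 0.3 0.2; 0 0 0 0 0 0.3 0.2; 0 0 0 0 0 0.3 0.2")

```text
time: 24.17
eef_pos: [0.5553, 0.1096, 0.2721]
tcp_rot: [0.682, 0.731, -0.0, 0.001]
contact_force: [-0.7, 0.2, -2.4]
opening: 0.074
```

Request:
servo_tool(increments="0 0 0 0 0 0.07 0.2; 0 0 0 0 0 0.14 0.2; 0 0 0 0 0 0.14 0.2; 0 0 0 0 0 0.14 0.2")

```text
time: 24.5
eef_pos: [0.5556, 0.1096, 0.2714]
tcp_rot: [0.682, 0.731, 0.0, 0.001]
contact_force: [-0.4, 0.1, 1.4]
opening: 0.074
```

Request:
servo_tool(increments="0 0 0 0 0 0.07 0.2; 0 0 0 0 0 0.14 0.2; 0 0 0 0 0 0.14 0.2; 0 0 0 0 0 0.14 0.2")

```text
time: 24.83
eef_pos: [0.5558, 0.1096, 0.2708]
tcp_rot: [0.682, 0.731, 0.0, 0.002]
contact_force: [-1.5, 1.2, 5.4]
opening: 0.075
```

Contact shows as +5 N on the tool. Opening slowly.

Request:
servo_tool(increments="0 0 0 0 0 -0.08 0.2; 0 0 0 0 0 -0.1 0.8; 0 0 0 0 0 -0.1 1; 0 0 0 0 0 -0.1 1.2; 0 0 0 0 0 -0.1 1.5; 0 0 0 0 0 -0.1 2; 0 0 0 0 0 -0.1 2.5; 0 0 0 0 0 -0.1 3; 0 0 0 0 0 -0.1 3.5; 0 0 0 0 0 -0.1 3.5")

```text
time: 25.67
eef_pos: [0.5553, 0.1096, 0.2702]
tcp_rot: [0.683, 0.731, -0.0, 0.001]
contact_force: [0.5, -0.7, -0.1]
opening: 0.408
```

Run:
```python
from ik import *
s=ctrl.get_state();print(s['contact_force'],s['opening'])
im,d=shot('side','r');cv2.imwrite('pics/r_2.png',cv2.resize(im[130:230,230:320,::-1],None,fx=6,fy=6,interpolation=cv2.INTER_CUBIC))
```

```text
[ 0.51293393 -0.73931347 -0.1335272 ] 0.4084557989427905
```

View pics/r_2.png

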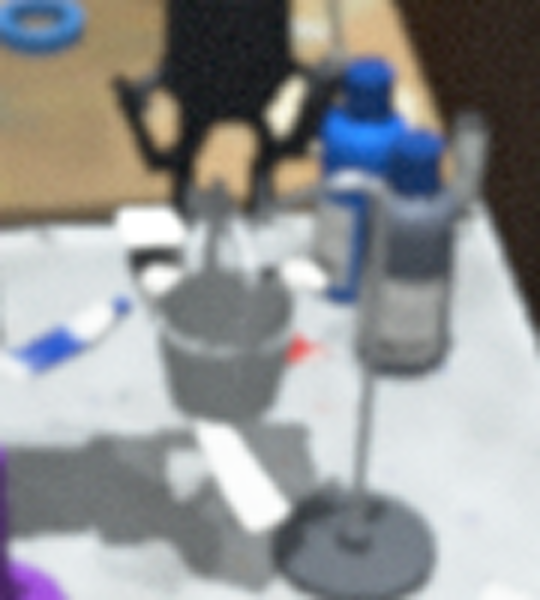

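The pail is released and hangs at crop (230,210–410), with the fingers open on both sides of the bar. Going straight up.

Request:
servo_tool(increments="0 0 0 0 0 -0.2 3.5; 0 0 0 0 0 -0.7 3.5; 0 0 0 0 0 -1.5 3.5; 0 0 0 0 0 -2.5 3.5; 0 0 0 0 0 -4 3.5; 0 0 0 0 0 -6 3.5; 0 0 0 0 0 -8 3.5; 0 0 0 0 0 -10 3.5; 0 0 0 0 0 -12 3.5; 0 0 0 0 0 -13 3.5")

```text
time: 26.55
eef_pos: [0.5559, 0.1098, 0.4051]
tcp_rot: [0.682, 0.731, 0.002, 0.003]
contact_force: [-0.0, -0.5, -0.3]
opening: 0.411
```

Run:
```python
from ik import *
inc([.43,-.02,.40],downR(1.63))
```

```text
t 26.55 pos [0.5559 0.1098 0.4051] q [ 1.700e-02 -3.500e-02  1.644e+00 -1.000e-03  1.525e+00 -5.200e-02] F [-0.  -0.5 -0.3] op 0.411
turn [0.0073 0.0018 0.0092] shift cm [-12.09 -13.45   0.43] | deg 0.7 cm 18.1
```

Request:
servo_tool(increments="0 0 0 -0.5 -0.4 0 3.5; 0 0 0 -2 -1.4 0 3.5; 0 0 0 -4 -2.8 0 3.5; 0 0 0 -6.5 -4.3 0 3.5; 0 0 0 -9 -6 0 3.5; 0 0 0 -11.5 -7.5 0 3.5; 0 0 0 -14 -9 0 3.5; 0 0 0 -16 -10 0 3.5; 0 0 0 -17.5 -10.8 0 3.5; 0 0 0 -18 -11 0 3.5")

```text
time: 27.38
eef_pos: [0.4563, -0.0791, 0.3993]
tcp_rot: [0.684, 0.73, -0.001, 0.0]
contact_force: [0.3, -0.6, 0.3]
opening: 0.408
```

Request:
servo_tool(increments="0 0 0 0 0 0 3.5; 0 0 0 0 0 0 3.5; 0 0 0 0 0 0 3.5; 0 0 0 0 0 0 3.5; 0 0 0 0 0 0 3.5; 0 0 0 0 0 0 3.5")

```text
time: 27.88
eef_pos: [0.458, -0.0767, 0.4004]
tcp_rot: [0.682, 0.731, -0.0, 0.001]
contact_force: [-0.2, -0.1, -0.3]
opening: 0.411
```

Run:
```python
from ik import *
np.set_printoptions(suppress=True,precision=4)
print(ctrl.get_state()['time'])
a,_=shot('side','s');b,_=shot('top','s')
A=cv2.resize(a[120:330,200:360,::-1],None,fx=2.8,fy=2.8,interpolation=cv2.INTER_CUBIC);cv2.imwrite('pics/s_2.png',A)
cv2.imwrite('pics/s_1.png',cv2.resize(b[110:270,100:390,::-1],None,fx=2.7,fy=2.7,interpolation=cv2.INTER_CUBIC))
for t in ('s',):
  for n in ('side','top'):
    im,d=load(n,t);W=world(n,d)
    m=(d>0)&(abs(W[...,0]-.557)<.07)&(abs(W[...,1]-.085)<.07)&(W[...,2]>.12)&(W[...,2]<.30);P=W[m];print(n,len(P))
    for l,h in((.14,.16),(.16,.18),(.18,.2),(.2,.22),(.27,.3)):
        k=(P[:,2]>l)&(P[:,2]<h); print(l,k.sum(),P[k].min(0) if k.any() else '',P[k].max(0) if k.any() else '')
```

```text
27.8833
side 644
0.14 37 [0.5211 0.0444 0.1472] [0.5831 0.1186 0.1599]
0.16 132 [0.5172 0.0433 0.1602] [0.5915 0.1229 0.18  ]
0.18 160 [0.5144 0.0284 0.1801] [0.5971 0.1259 0.1998]
0.2 152 [0.511  0.029  0.2002] [0.5986 0.1331 0.2199]
0.27 108 [0.5336 0.0285 0.2713] [0.626  0.131  0.2995]
top 732
0.14 272 [0.5235 0.0553 0.1454] [0.5831 0.1179 0.1598]
0.16 50 [0.5198 0.052  0.1602] [0.5936 0.1225 0.1794]
0.18 77 [0.528  0.0423 0.1801] [0.5978 0.1334 0.2   ]
0.2 127 [0.5145 0.036  0.2001] [0.6012 0.1354 0.2163]
0.27 178 [0.5343 0.0365 0.2701] [0.6263 0.1362 0.2996]
```

View pics/s_2.png

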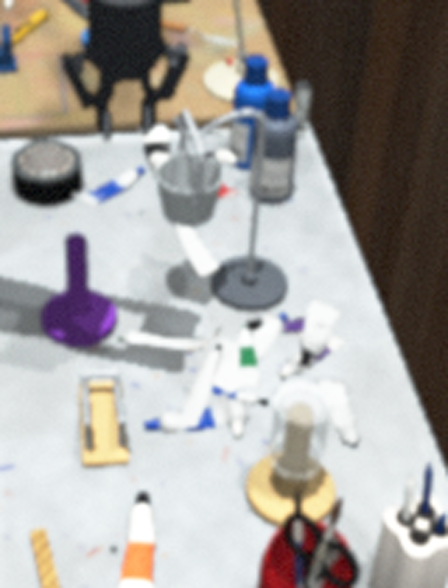

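View pics/s_1.png

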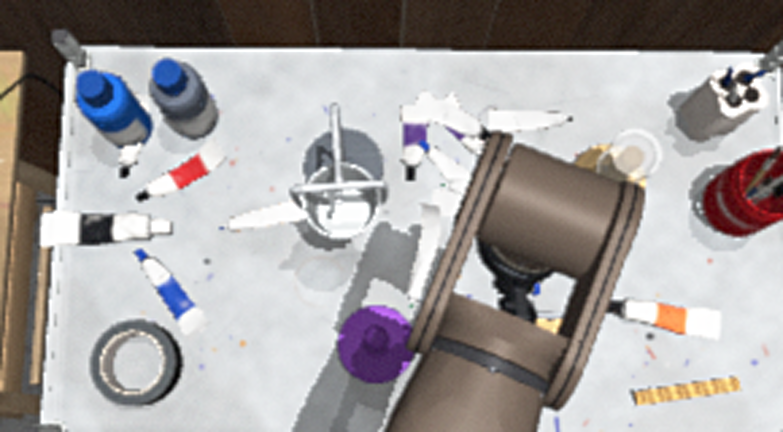

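The pail hangs on the hook at side crop (190,110–220) and top crop (340,190). The jar is on the wooden peg at side crop (300,385–490), and both tubes lie where they were. I'll wait a moment to confirm nothing is swinging.

Request:
servo_tool(increments="0 0 0 0 0 0 3.5; 0 0 0 0 0 0 3.5; 0 0 0 0 0 0 3.5; 0 0 0 0 0 0 3.5; 0 0 0 0 0 0 3.5; 0 0 0 0 0 0 3.5; 0 0 0 0 0 0 3.5; 0 0 0 0 0 0 3.5; 0 0 0 0 0 0 3.5; 0 0 0 0 0 0 3.5")

```text
time: 28.82
eef_pos: [0.4578, -0.0773, 0.4005]
tcp_rot: [0.683, 0.731, -0.0, 0.001]
contact_force: [0.0, 0.7, 0.0]
opening: 0.411
```

Run:
```python
from ik import *
np.set_printoptions(suppress=True,precision=4)
for t in('u','v','w'):
    im,d=shot('side',t)
o,_=load('side','s')
for t in('u','v','w'):
    im,d=load('side',t);W=world('side',d);D=np.abs(im.astype(int)-o).max(2)
    print('pix diff pail',D[155:205,250:285].mean(),'jar',D[250:300,295:325].mean(),'static ref',D[300:340,220:245].mean())
    P=W[(d>0)&(np.hypot(W[...,0]-.63,W[...,1]+.274)<.04)&(W[...,2]>.07)&(W[...,2]<.2)];f=least_squares(lambda p:np.hypot(P[:,0]-p[0]-p[2]*(P[:,2]-.15),P[:,1]-p[1]-p[3]*(P[:,2]-.15))-.0317,[.63,-.274,0,0],loss='soft_l1',f_scale=.002);print('jar',f.x,'top',np.percentile(P[:,2],98))
for n in('a','w'):
    im,d=load('side',n);m=(im[...,0]>200)&(im[...,1]>80)&(im[...,1]<160)&(im[...,2]<100);v,u=np.where(m[280:340,230:270]);print(n,'orange',u.mean(),v.mean())
```

```text
pix diff pail 2.9531428571428573 jar 1.9453333333333334 static ref 1.51
jar [ 0.6296 -0.2753 -0.011  -0.0264] top 0.16175352817018557
pix diff pail 2.970285714285714 jar 1.9926666666666666 static ref 1.512
jar [ 0.6296 -0.2752 -0.0129 -0.0244] top 0.1615491083874792
pix diff pail 2.9908571428571427 jar 2.009333333333333 static ref 1.506
jar [ 0.6297 -0.2753 -0.0117 -0.0208] top 0.16247917266892228
a orange 23.0 37.833333333333336
w orange 22.875 39.5
```

```bash
python3 -c "
from plant import ctrl
print(ctrl.sign_off())"
```

```text
the job is handed in; nothing more can be done
None
```

The jar is upside down on the wooden peg and the pail hangs by its bail on the steel hook. I handed the job in at about 29 s, with the gripper clear of everything; the hand-in reports no verdict.

- **Jar:** Contact with the peg was gentle: the force reading changed by about 4 N. In the last check its axis was within about 2° of vertical and about 2 mm from the peg's. The outside of its bottom was at about 0.16 m, which means it is fully down. It was still across repeated pictures.
- **Pail:** I lowered it onto the hook until the tool felt about 5 N, then let go. The rim centre measured about (0.556, 0.083) against the hook seat at (0.557, 0.085). It hung upright, and three pictures in a row at the end showed no swinging.
- **Tubes:** Neither was touched, and both lie where they were in the last pictures. My rough check of the orange band gave a shift of about 1.7 pixels. I take that as noise from counting only a few pixels, partly in shadow.
- **Camera disagreement:** The two cameras differed by 2–4 mm in y, so I averaged them and aligned the jar to the peg within the side camera's view.

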